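Set a shooting board for a 30 degree mitre and lay the stock to the plane

TASK

Get the shooting board ready to plane a 30 degree mitre. Swing the wooden fence to 30 degrees, the third of the four notches in the steel quadrant (the first notch is square), and throw the black-knobbed lock lever outwards, away from the pivot, until its foot is fully home in that notch. Then lay the longer of the two loose offcuts flat on the bed in front of the fence, and push it so that its long side is flush against the fence and its end touches the sole of the wooden plane that lies in the runway. Leave the fence locked there and everything else where it lies.

Things in the scene. Friction and masses are not known exactly. Their poses are not given: they have to be found in the camera images.
- shooting_board: fixed shooting board: wooden bed 260 x 220 mm, top 30 mm above the table, with a runway along its right side in which a wooden plane lies on its cheek. Origin on the table under the fence's pivot bolt; x away from the robot along the runway, y left, z up. Bed: x -105 to 155, y -15 to 205 mm
- plane_sole (a point): point on the plane's flat upright sole, at x -24, y -16, z 45 mm of the board (axes as the board's). The sole is parallel to the board's x, runs from x -80 to 150 mm and up to z 66 mm, and faces the bed (+y). The plane is fixed
- notch_30 (a point): the third notch, at 30 degrees, in the outer rim of the steel quadrant: a point on the rim, 190 mm from the pivot, on the quadrant's top 40 mm above the table. The quadrant lies on the bed 166 to 190 mm from the pivot; its four notches at 0, 15, 30, 45 degrees are 8 mm wide (18 mm at the bevelled mouth) and 12 mm deep
- fence (a joint): fence angle (rad): 0 = square to the plane (fence along the board's +y), grows as its free left end swings away from the robot; 30 degrees = 0.5236. Range 0 to 0.81; stays where left (0.3 N m friction). The fence is a wooden bar 24 mm thick, 158 mm long from the pivot, 31 to 64 mm above the table; beyond it a steel fork carries the lock lever to 209 mm
- fence_face (a point): point on the fence's front (robot-side) face, 80 mm from the pivot, 47 mm above the table. Axes turn with the fence: y along it away from the pivot, x out of its back (the offcut lies at negative x), z up. At 30 degrees, with the offcut flush and touching the sole, the offcut's origin is near (-22.5, -60, -17.5) mm here
- lock (a joint): lock lever angle (rad): 0 = open, leaning 0.45 towards the pivot; 0.55 = locked, leaning 0.10 outwards, foot in a notch. Stays where left; about 2 N at the knob moves it. Off a notch its foot meets the rim and it stops near 0.2; within 1.5 degrees of a notch the bevels draw the fence in. Level hinge across the fence, 196 mm from the pivot, 66 mm above the table
- lock_knob (a point): centre of the lock lever's black knob (24 mm across, 25 mm tall), 75 mm from the lever's hinge; about 134 mm above the table when open, 141 mm when locked
- offcut_1: the longer offcut, a planed wood block 45 x 90 x 28 mm, lying loose on the table left of the board; origin at the centre of its underside, y along its 90 mm length, z up
- offcut_2: the shorter, thicker offcut, 50 x 70 x 36 mm; origin at the centre of its underside; not to be used; it may lie in either offcut's place
- dust_brush: bench brush 44 x 185 x 18 mm, lying near the right front of the board; a bystander
- wax_tin: round tin of paste, 68 mm across, 25 mm high, right of the board; a bystander
- glue_bottle: white glue bottle lying on its side, 140 mm long, 37 mm thick, left of the offcuts; a bystander
Mind the look-alikes: they are no part of the job. Leave any red look-alike of the offcut_1 alone.

How it is judged (in metres and radians):
On the way, in this order (a step that is already met when the one before it is completed fails the run):
1. the fence stands at 30 degrees (within 2.9 degrees) (value of joint fence between 0.4736 and 0.5736 rad), for 0.2 s.
2. the lock lever is home in the 30 degree notch (value of joint fence between 0.5036 and 0.5436 rad and value of joint lock above 0.47 rad), for 0.2 s.
3. with the fence locked, the longer offcut lies flat on the bed (all of step 2 and z of offcut_1 in the frame of shooting_board between 0.027 and 0.033 m and angle between offcut_1's own z axis and vertical below 0.05 rad and x of offcut_1 in the frame of shooting_board between -0.105 and 0.155 m and y of offcut_1 in the frame of shooting_board between -0.005 and 0.205 m), for 0.2 s.
At the end, for the whole second after the job is handed in: fence within 1.1 degrees of 30, lock lever home (over 0.47 rad); the longer offcut flat and still on the bed, flush with the fence (gap under 3 mm, within 2.3 degrees), its end at the plane's sole (gap under 3 mm); no bystander moved over 30 mm (all of step 2 and z of offcut_1 in the frame of shooting_board between 0.027 and 0.033 m and angle between offcut_1's own z axis and vertical below 0.05 rad and x of offcut_1 in the frame of fence_face between -0.0255 and -0.0195 m and angle between the y axis of offcut_1 and the y axis of fence_face, either way round below 0.04 rad and y of offcut_1 in the frame of fence_face between -0.065 and -0.0565 m and linear speed of offcut_1 below 0.01 m/s); the robot touches nothing.
It fails at once if a bystander (the shorter offcut, brush, tin or glue bottle) is moved by more than 30 mm (distance of any of offcut_2, dust_brush, wax_tin, glue_bottle from where it was at the start of the episode above 0.03 m).
It also fails if it takes over 72 s, if anything falls off the work surface, if the arm or the gripper's body presses on something with over 40 N, if the wrist force passes 120 N, or if a joint passes its speed limit or range.

ROBOT

A 6-joint arm with a two-finger parallel gripper is mounted at the origin on a cart in front of the work surface, level with it; the furniture and walls round the work are solid. World frame = base frame: x ahead of the robot, y to its left, z up, the work surface at z = 0. Lengths are in mm, angles in rad, forces in N, time in s.
With the tool pointing down it reaches from about 275 to 850 mm from the base axis. Payload 19 kg.
Tool frame: the origin (TCP) lies midway between the tips of the shut fingers; the grasp point (between the pads) lies 19 mm behind it (pinch_z is the distance from the TCP to the grasp point, in mm); z points along the fingers, y is the direction in which the jaws open and shut (so a half turn about z gives the same grasp; the last joint's range is limited). The gripper opens to 85 mm and grips with 20 to 120 N. Pads are 22 mm wide; open, the fingers measure 114 mm over their backs; the gripper's body (76 mm by 85 mm) begins 54 mm behind the grasp point. The pads swing forward as they close: fully open they stand 13 mm farther back than shut.
Start: joints at [-1.307, 0.15, 1.437, -0, 1.554, -0.134], TCP at [222.722, -530.08, 231.267] pointing down, gripper open.
Joint ranges: [-2.8, 2.8], [-0.68, 2.1], [0.12, 2.68], [-1.39, 4.53], [0.16, 2.79], [-2.81, 2.81]. Speed limits (rad/s): [1.89, 1.89, 2.22, 3.01, 3.01, 3.01].

INTERFACE

Orientations are given as a rotation vector (axis times angle).
In Python, from workcell import get_state, snapshot, close_job, masks_of, tip_of, pinch_z gives the robot as it stands. The module is installed in compiled form; this text tells all that it offers.
- The arm moves only by the tool drive_tool, never from a script. Its argument "plan" is a list that holds one entry, the list of rows, each a list of 4 numbers: the shift along the tool's x, y, z in m, then the turn about the tool's z in rad. In form: [[[x, y, z, yaw], ...]]. A call has 1 to 12 rows; each row is the pose to reach, as a shift and turn from the pose commanded when the call began, along the tool's axes at that moment; what a row does not reach only later rows make up. A row lasts 1/10 s, in which the tool goes at most 50 mm and 8.59 degrees, less where a joint would pass 70% of its speed; a pose out of reach is approached as far as the arm can. A call with a gripper value outside its range is refused whole. "fingers" is the finger opening in m, from 0 to 0.0854, set as the call begins (left out, the last holds). The fingers move at their own pace and stop on an object; "newtons" is the grip in N (left out, the last holds). Time passes only in rows, so rows that repeat a pose let the fingers close. It gives the time, the measured TCP pose, the force and the opening at its end, in the units of the state.
- get_state(): the state, without advancing time (a new reading comes with each control period).
- snapshot(name): name is "scene" or "top"; returns a dict with "color" (384x512x3 uint8, red, green, blue), "fov_y" (degrees; the focal length in pixels is half the picture's height over the tangent of half this angle, whatever the lens; pixels are square), "cx", "cy" (the principal point, pixels), "extrinsics" (4x4, takes a point from world to camera coordinates). Camera axes: x right, y down, z forward; pixel columns grow to the right and rows downward; lengths in mm; the calibration is good to about 2 mm. A picture is of the moment at which its call begins. There is no depth.
- close_job(): hands the job in, once; it reports no verdict.
Trained networks look in a picture, given as the dict that the camera call returned (one of the last four; its "shot" number tells which), for a name from the list of things; names that differ only in an ending like _2 or _b are one class to them, and where a whole thing is asked for, a point or a joint stands for the part that bears it (a point fixed in the world has none). Each returns a list of dicts, best first, with "score" (0 to 1); they miss things now and then, are a little off and sometimes report something else, mostly with a low value. They report only what shows in the picture. A call takes as long as a camera call. They do not tell look-alikes from the thing itself.
- masks_of(target, picture): "pixels" (384x512 bool, what is visible of it) and "box" ([centre column, centre row, width, height] in pixels, round what is visible of it).
- tip_of(target, picture): "location" ([row, column] in pixels: a listed point, or the origin of a listed thing).
The state is a dict: "time": time; "joint_positions": joint angles; "qd": joint speeds; "tau": joint torques, N m; "position": TCP position; "eef_rot": TCP orientation; "ft_force": force on the tool from outside, world axes, zero at the start; "torque": the same for the moment, N m; "width": finger opening in mm.
Only numpy, scipy, OpenCV 4.12 (cv2) and the standard library are available. Lean on these libraries where they do the work, as an engineer would, in place of code of your own. Each camera call takes 0.05 s, during which the arm holds its last target.

## Working session

There is one attempt and no reset: what is moved stays moved. The work goes in short steps, Python scripts to look and compute and a tool call to move; the robot and the scene stay as the last step left them, time stands still between calls to the robot, and variables do not carry over. Pictures are saved under pics/ and viewed, and the job is handed in when it is done.

Besides the shell and the picture viewer there is one more tool, called after "Request:" by a JSON object that holds its "method" and its "body", one argument or row to a line. drive_tool: Moves the arm, as the interface text tells. Its arguments: {"type":"object","properties":{"plan":{"type":"array","items":{"type":"array","items":{"type":"array","items":{"type":"number"}}}},"fingers":{"type":"number"},"newtons":{"type":"number"}},"required":["plan"]}

```bash
mkdir -p pics; ls; python3 - <<'E'
from workcell import *
import cv2
s=get_state(); print(s, pinch_z)
for n in ("scene","top"):
    p=snapshot(n); cv2.imwrite(f"pics/{n}0.png",p["color"][:,:,::-1])
    print(n,p["fov_y"],p["cx"],p["cy"],p["extrinsics"],p["shot"])
E
```

```text
pics
{'time': 0.0, 'joint_positions': array([-1.30695275e+00,  1.50956056e-01,  1.43799924e+00, -1.92030372e-05,
        1.55379462e+00, -1.33992133e-01]), 'qd': array([ 0.00071367, -0.00016761,  0.00304102, -0.0002447 ,  0.00119312,
        0.00195317]), 'tau': array([-3.06324973e-04, -7.13056254e+01, -5.70868599e+01, -3.09920495e-05,
        9.14467819e-03,  5.70566101e-05]), 'position': array([ 222.6867139 , -529.87140686,  230.7083391 ]), 'eef_rot': array([-3.07851262e+00, -6.20578412e-01,  1.47982491e-04]), 'ft_force': array([ 0.3537193 , -0.61389486,  0.65567423]), 'torque': array([-0.00612722, -0.03060254,  0.02345535]), 'width': 85.31905493825025} 18.700000000000003
scene 57.39904555169465 256.3529409667385 196.75563467357478 [[-4.59338544e-01 -8.88213156e-01  9.24621838e-03  3.40142792e+02]
 [-6.29535973e-01  3.18185022e-01 -7.08831962e-01  3.54425585e+02]
 [ 6.26651865e-01 -3.31414668e-01 -7.05316778e-01  1.11558356e+03]
 [ 0.00000000e+00  0.00000000e+00  0.00000000e+00  1.00000000e+00]] 1
top 46.44532077540748 252.35974541615636 187.65244498203685 [[ 2.80521801e-02 -9.99596868e-01  4.37917031e-03  1.01674099e+02]
 [-9.87608105e-01 -2.83919340e-02 -1.54350670e-01  5.12928680e+02]
 [ 1.54412780e-01  4.96872186e-06 -9.88006424e-01  1.47988269e+03]
 [ 0.00000000e+00  0.00000000e+00  0.00000000e+00  1.00000000e+00]] 2
```

View pics/scene0.png

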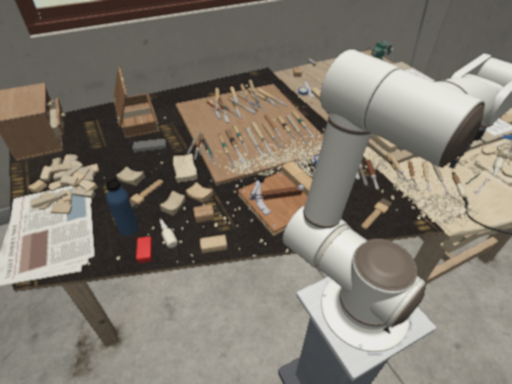

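View pics/top0.png

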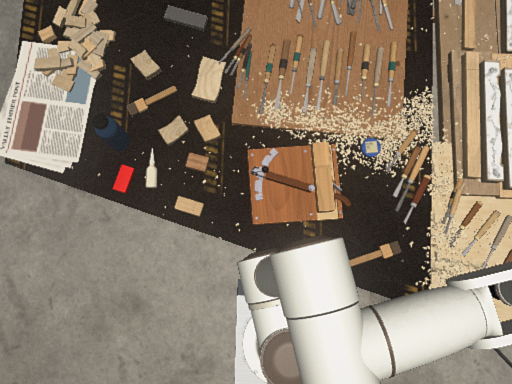

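The top view shows the board at about (295,183), with its fence bar running from (312,188) to (258,172). The red look-alike is at (123,178). Wooden blocks are at (188,206), (197,162), (207,127), (173,129) and (146,64), and the glue bottle is at (152,170). I'll crop in and run the detectors.

```bash
cat > h.py <<'E'
import numpy as np, cv2
from workcell import *
def K(p):
    f=p["color"].shape[0]/2/np.tan(np.radians(p["fov_y"])/2); return f,p["cx"],p["cy"]
def proj(p,X):
    f,cx,cy=K(p);E=np.array(p["extrinsics"]);c=E[:3,:3]@np.asarray(X,float)+E[:3,3];return np.array([cx+f*c[0]/c[2],cy+f*c[1]/c[2]])
def atz(p,u,v,z):
    f,cx,cy=K(p);E=np.array(p["extrinsics"]);R=E[:3,:3];o=-R.T@E[:3,3];d=R.T@np.array([(u-cx)/f,(v-cy)/f,1]);return o+d*(z-o[2])/d[2]
def crop(p,name,u0,v0,w,h,s):
    c=p["color"][v0:v0+h,u0:u0+w,::-1];cv2.imwrite(name,cv2.resize(c,None,fx=s,fy=s,interpolation=cv2.INTER_CUBIC))
E
python3 - <<'E'
from h import *
p=snapshot("top"); q=snapshot("scene")
crop(p,"pics/t1.png",90,100,260,170,3)
crop(q,"pics/s1.png",120,130,200,150,4)
for n in ["shooting_board","plane_sole","notch_30","fence_face","lock_knob","offcut_1","dust_brush","wax_tin","glue_bottle","fence","lock"]:
    for nm,im in(("top",p),("scene",q)):
        try:
            t=tip_of(n,im); print(n,nm,"tip",[(np.round(x["location"],1).tolist(),round(x["score"],2)) for x in t])
        except Exception as e: print(n,nm,e)
        try:
            t=masks_of(n,im); print("    box",[(np.round(x["box"],0).tolist(),round(x["score"],2)) for x in t])
        except Exception as e: print(n,nm,e)
E
```

```text
shooting_board top tip [([192.1, 308.7], 0.89)]
    box [([298.0, 183.0, 106.0, 83.0], 0.77)]
shooting_board scene tip [([200.7, 300.5], 0.57), ([193.4, 304.3], 0.41)]
    box [([276.0, 197.0, 71.0, 77.0], 0.82)]
plane_sole top tip [([194.3, 315.1], 0.82)]
    box [([297.0, 182.0, 100.0, 79.0], 0.62)]
plane_sole scene tip [([194.5, 305.4], 0.9)]
    box [([276.0, 197.0, 72.0, 72.0], 0.55), ([168.0, 237.0, 16.0, 26.0], 0.18)]
notch_30 top tip [([165.9, 257.5], 0.56)]
    box [([299.0, 183.0, 104.0, 81.0], 0.88)]
notch_30 scene tip [([196.9, 252.5], 0.57), ([194.1, 283.7], 0.5), ([196.9, 300.6], 0.23)]
    box [([277.0, 190.0, 48.0, 25.0], 0.16)]
fence_face top tip [([185.4, 289.6], 0.78), ([195.2, 313.1], 0.21)]
    box [([284.0, 182.0, 65.0, 29.0], 0.57), ([258.0, 170.0, 9.0, 7.0], 0.2)]
fence_face scene tip [([194.0, 281.9], 0.97)]
    box [([276.0, 189.0, 47.0, 23.0], 0.9)]
lock_knob top tip [([166.8, 264.7], 0.44)]
    box [([259.0, 169.0, 14.0, 7.0], 0.61), ([196.0, 163.0, 27.0, 16.0], 0.54)]
lock_knob scene tip [([181.8, 262.7], 0.6)]
    box [([262.0, 186.0, 11.0, 14.0], 0.66)]
[... 818 characters left out ...]
  box [([170.0, 236.0, 18.0, 26.0], 0.66)]
fence top it knows: dust_brush, fence_face, glue_bottle, lock_knob, notch, offcut, plane_sole, shooting_board, wax_tin
    box [([281.0, 178.0, 63.0, 24.0], 0.69)]
fence scene it knows: dust_brush, fence_face, glue_bottle, lock_knob, notch, offcut, plane_sole, shooting_board, wax_tin
    box [([278.0, 189.0, 54.0, 22.0], 0.59)]
lock top it knows: dust_brush, fence_face, glue_bottle, lock_knob, notch, offcut, plane_sole, shooting_board, wax_tin
    box [([261.0, 170.0, 14.0, 13.0], 0.39)]
lock scene it knows: dust_brush, fence_face, glue_bottle, lock_knob, notch, offcut, plane_sole, shooting_board, wax_tin
    box [([257.0, 185.0, 14.0, 19.0], 0.47)]
```

View pics/t1.png

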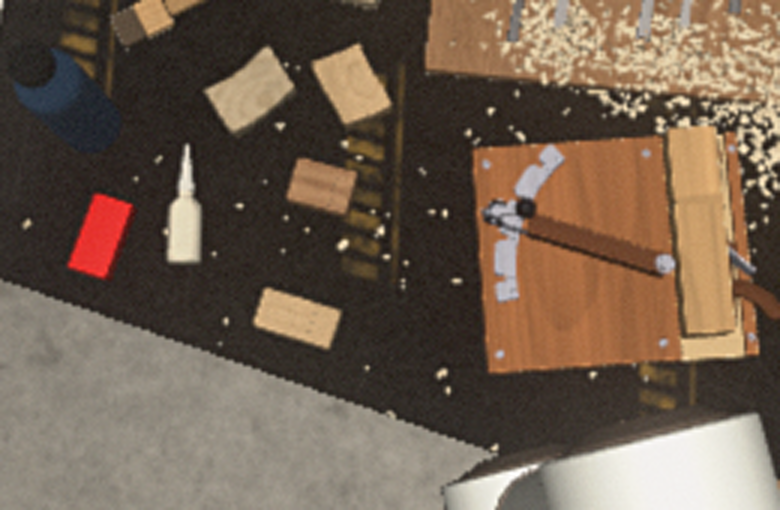

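View pics/s1.png

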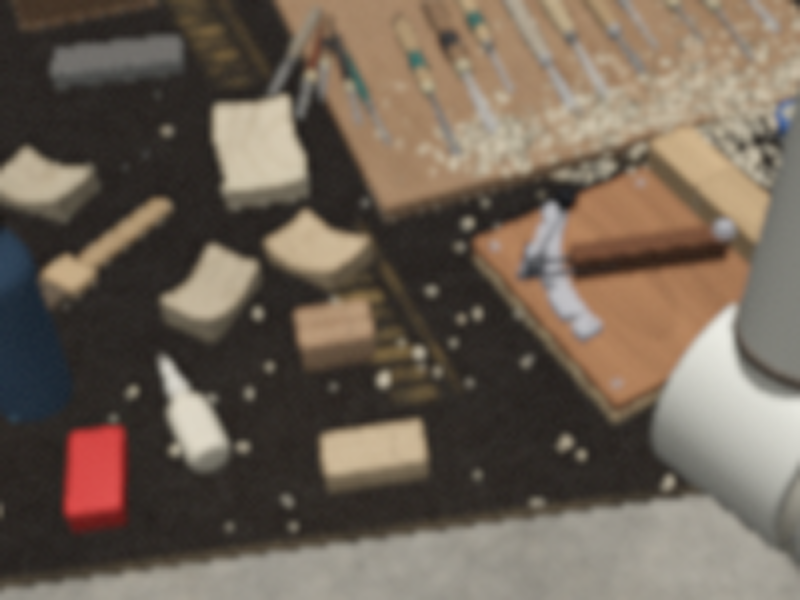

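The offcut candidates are the light block at top (188,206), the brown block at (197,162), the natural curved pieces at (207,127) and (173,129), and the red block at (123,178). The light block looks longest and thinnest, so I'll measure it.

```bash
python3 - <<'E'
from h import *
p=snapshot("top"); q=snapshot("scene")
a=atz(p,247.3,150,30)[:2]; b=atz(p,253.3,224.3,30)[:2]
print("bedcorners far-left",a,"near-left",b,np.linalg.norm(a-b))
d=(a-b)/np.linalg.norm(a-b); yaw=np.arctan2(d[1],d[0]); print("yaw",yaw)
c=np.cos(yaw);s=np.sin(yaw);R=np.array([[c,-s],[s,c]])
print("pivot from corners",a-R@[155,205],b-R@[-105,205])
print("bolt z66",atz(p,311.7,187.7,68))
print("origin tip",atz(p,308.7,192.1,0),atz(q,300.5,200.7,0),atz(q,304.3,193.4,0))
print("sole",atz(p,315.1,194.3,45),atz(q,305.4,194.5,45))
print("fenceface",atz(p,289.6,185.4,47),atz(q,281.9,194,47))
print("knob",atz(p,264.7,166.8,134),atz(q,262.7,181.8,134), "blob", atz(p,90+526/3,100+207/3,134))
print("notch",atz(p,257.5,165.9,40),atz(q,252.5,196.9,40))
for nm,im in(("top",p),("scene",q)):
    for m in masks_of("offcut_1",im):
        px=m["pixels"].astype(np.uint8); r=cv2.minAreaRect(cv2.findNonZero(px)); box=cv2.boxPoints(r)
        W=np.array([atz(im,u,v,28)[:2] for u,v in box]); e=[np.linalg.norm(W[i]-W[(i+1)%4]) for i in range(2)]
        print(nm,m["box"],round(m["score"],2),W.mean(0),e)
    for m in tip_of("offcut_1",im): print(nm,m["location"],atz(im,m["location"][1],m["location"][0],0))
crop(p,"pics/t2.png",165,145,70,80,9); crop(q,"pics/s2.png",185,195,60,70,9)
crop(p,"pics/t3.png",240,135,110,100,7)
E
```

```text
bedcorners far-left [642.74060103 137.4115143 ] near-left [386.31937631 109.51410302] 257.9343134225881
yaw 0.10836902477115228
pivot from corners [510.82205143 -83.15025998] [512.87562032 -82.92684144]
bolt z66 [510.92032265 -81.52782879  68.        ]
origin tip [505.99427488 -80.3265115    0.        ] [496.664988   -79.86516769   0.        ] [ 526.11975863 -117.59215555    0.        ]
sole [492.36423932 -96.27262971  45.        ] [481.96978357 -88.66992555  45.        ]
fenceface [520.00777358  -9.51326757  47.        ] [525.563304    -4.25406204  47.        ]
knob [563.85255989  78.54885495 134.        ] [541.51114586  77.10583787 134.        ] blob [556.72798466  76.34963221 134.        ]
notch [585.56360122 100.73197358  40.        ] [570.49622454 105.77473373  40.        ]
top [188.1, 207.1, 25.8, 16.3] 0.88 [445.74511966 330.16944103] [np.float64(43.01925423261919), np.float64(89.90103639432658)]
top [124.8, 179.2, 21.5, 25.7] 0.72 [530.77857358 556.43483227] [np.float64(88.02599196621605), np.float64(52.97875619971829)]
top [283.4, 179.2, 64.0, 28.4] 0.19 [548.51772253  12.80913757] [np.float64(39.91885112900913), np.float64(224.89760450788825)]
top [205.5, 190.0] [447.31700993 330.2138801    0.        ]
top [182.2, 123.7] [522.36831942 565.24400159   0.        ]
top [162.2, 197.6] [600.99650711 311.11372183   0.        ]
scene [215.2, 244.8, 26.3, 17.7] 0.57 [434.76957147 332.33831482] [np.float64(91.7500975562844), np.float64(65.68942031384505)]
scene [204.2, 213.6, 18.5, 15.9] 0.55 [588.09465027 308.79923852] [np.float64(70.75079721003269), np.float64(81.71588493005686)]
scene [144.4, 249.8, 12.6, 24.7] 0.54 [520.32398875 558.2875693 ] [np.float64(54.3429990561024), np.float64(110.83798363934078)]
scene [252.1, 145.9] [528.28621217 557.22361734   0.        ]
scene [248.0, 213.6] [434.94226373 333.37906469   0.        ]
```

View pics/t2.png

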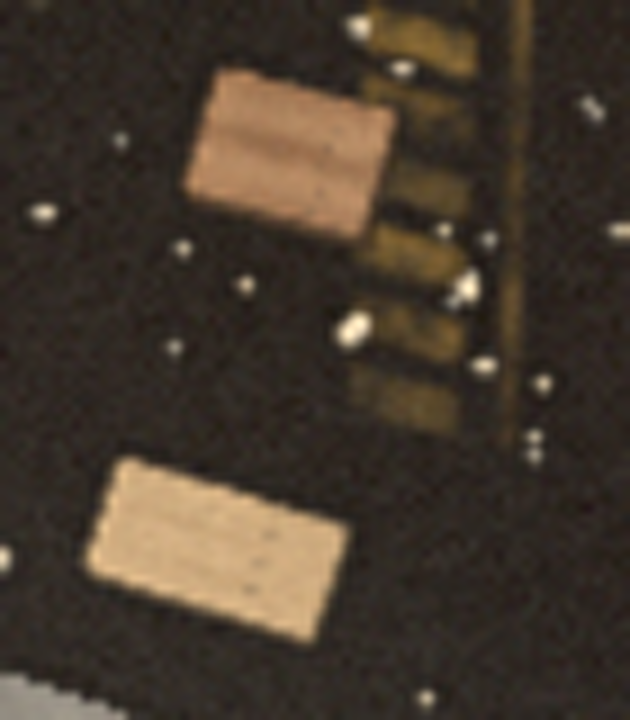

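View pics/t3.png

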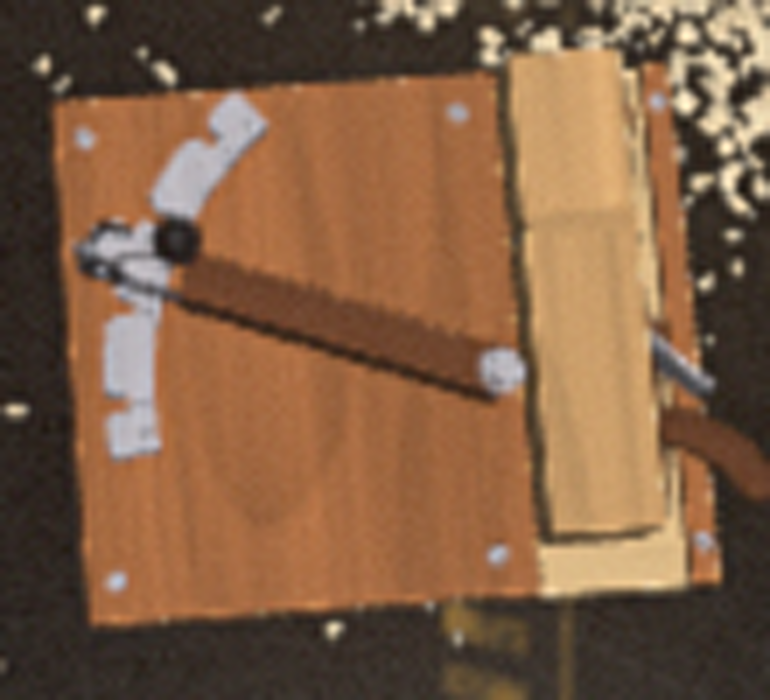

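The light block measures 43 x 90 mm, so it is the longer offcut, and the brown one is the short one. Next I'll fit the board pose and the fence angle by overlaying a model.

```bash
cat >> h.py <<'E'
def b2w(B,X):
    c,s=np.cos(B[2]),np.sin(B[2]);X=np.asarray(X,float);return np.array([B[0]+c*X[0]-s*X[1],B[1]+s*X[0]+c*X[1],X[2]])
def f2b(th,r,off,z):  # along fence r, off = out of back
    return np.array([np.sin(th)*r+np.cos(th)*off, np.cos(th)*r-np.sin(th)*off, z])
def overlay(p,B,th,name,box,s,lock=0.,oc=None):
    u0,v0,w,h=box;im=cv2.resize(p["color"][v0:v0+h,u0:u0+w,::-1],None,fx=s,fy=s,interpolation=cv2.INTER_CUBIC)
    def P(X): u=proj(p,X); return tuple(int(round(t)) for t in ((u-[u0,v0]+.5)*s))
    def poly(L,col,cl=True): cv2.polylines(im,[np.array([P(x) for x in L],np.int32)],cl,col,1)
    poly([b2w(B,x) for x in [(-105,-15,30),(155,-15,30),(155,205,30),(-105,205,30)]],(0,255,0))
    poly([b2w(B,x) for x in [(-80,-16,66),(150,-16,66)]],(255,255,0),False)
    poly([b2w(B,f2b(th,r,o,64)) for r,o in [(0,-12),(158,-12),(158,12),(0,12)]],(0,0,255))
    for a in (0,15,30,45):
        cv2.circle(im,P(b2w(B,f2b(np.radians(a),190,0,40))),3,(255,0,255),1)
    l=-0.45+lock
    cv2.circle(im,P(b2w(B,f2b(th,196+75*np.sin(l),0,66+75*np.cos(l)))),4,(0,255,255),1)
    if oc is not None: 
        c,sn=np.cos(oc[2]),np.sin(oc[2])
        poly([(oc[0]+c*a-sn*b,oc[1]+sn*a+c*b,28+(oc[3] if len(oc)>3 else 0)) for a,b in [(-22.5,-45),(22.5,-45),(22.5,45),(-22.5,45)]],(255,0,0))
    cv2.imwrite(name,im)
E
python3 - <<'E'
from h import *
from scipy.optimize import least_squares
p=snapshot("top"); q=snapshot("scene")
o=np.array([240,135])
def px(a,b): return np.array([a,b])/7-0.5+o+0.0
obs=[((155,205,30),px(54,102)),((-105,205,30),px(92,626)),((150,-16,66),px(507,58)),((-80,-16,66),px(548,535))]
r=least_squares(lambda B:np.concatenate([proj(p,b2w(B,X))-u for X,u in obs]),[511,-82,.108]); B=r.x; print(B,r.fun.round(2))
# fence angle from face
for u in [(495,350),(200,252)]: pass
bolt=atz(p,*px(502,370),70)
print("bolt",bolt)
oc=[px0 for px0 in [(122,458),(348,525),(313,640),(88,570)]]
W=np.array([atz(p,165+u/9-.5,145+v/9-.5,28)[:2] for u,v in oc]); print(W, W.mean(0),[np.linalg.norm(W[i]-W[(i+1)%4]) for i in range(4)])
d=(W[0]+W[3]-W[1]-W[2]); print("long dir yaw(y axis)",np.arctan2(d[1],d[0])-np.pi/2)
oc=[*W.mean(0),np.arctan2(d[1],d[0])-np.pi/2]
th=np.radians(22)
overlay(p,B,th,"pics/o1.png",(180,135,170,100),4,0,oc)
overlay(q,B,th,"pics/o2.png",(180,150,160,115),5,0,oc)
E
```

```text
[ 5.12841227e+02 -8.05858340e+01  1.00322301e-01] [-0.31 -0.15 -0.32 -0.11  0.02  0.5   0.6  -0.25]
bolt [511.70923166 -79.63327105  70.        ]
[[477.67459239 368.73412147]
 [454.5845049  282.02660704]
 [410.67363322 293.22574612]
 [434.70504731 379.25803351]] [444.40944445 330.81112704] [np.float64(89.72928841026827), np.float64(45.31650216185731), np.float64(89.32560292207737), np.float64(44.2395132121873)]
long dir yaw(y axis) -0.26630941465422797
```

View pics/o1.png

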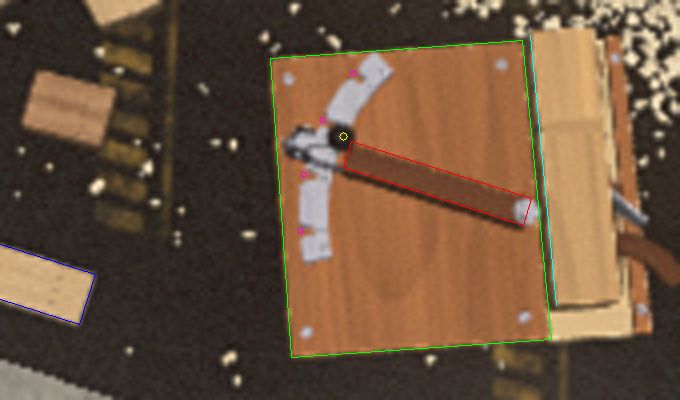

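View pics/o2.png

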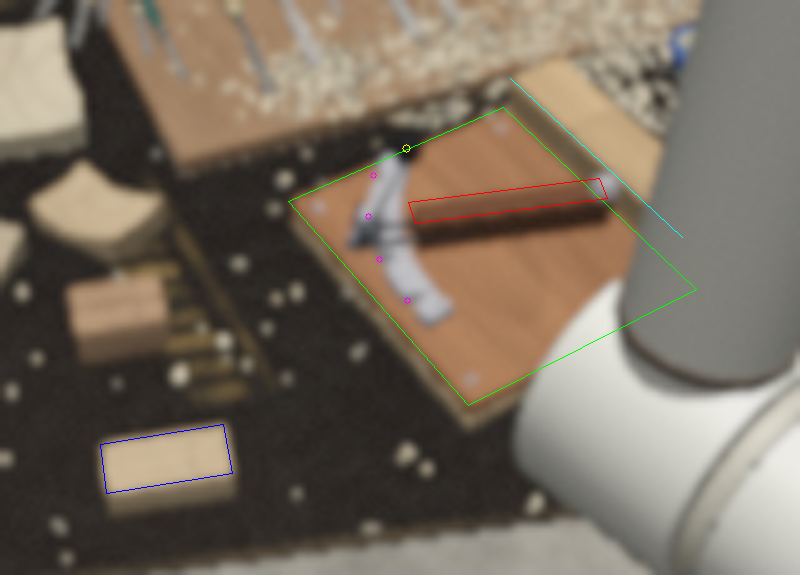

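The model fits both views to within about 1 px: the board is near (512,-80) with yaw 0.10, the fence is at about 22°, and the offcut is at (444,331) with yaw -0.27. The plan is to grip the fence from above about 85 mm from the pivot and swing it. First I need a helper that turns world targets into tool-frame rows.

```bash
cat >> h.py <<'E'
from scipy.spatial.transform import Rotation as Ro
B0=np.array([511.5,-80.2,.100])
def rel(x,y,z,yaw,st=None):
    st=st or get_state();R=Ro.from_rotvec(st["eef_rot"]).as_matrix()
    d=R.T@(np.array([x,y,z])-st["position"])/1000
    cur=np.arctan2(R[1,0],R[0,0]); t=-((yaw-cur+np.pi)%(2*np.pi)-np.pi)
    return np.round(d,4).tolist()+[round(t,4)]
def ftarget(th,r,off,z,B=B0):  # world TCP pose with tool x along the fence
    X=b2w(B,f2b(th,r,off,z)); return (*X,np.pi/2+B[2]-th)
E
python3 - <<'E'
from h import *
st=get_state();print(st["position"],Ro.from_rotvec(st["eef_rot"]).as_matrix().round(4), st["time"])
print(ftarget(np.radians(22.3),85,0,150), rel(*ftarget(np.radians(22.3),85,0,150)))
E
```

```text
[ 222.71183199 -530.06979007  231.26513561] [[ 9.219e-01  3.874e-01 -0.000e+00]
 [ 3.874e-01 -9.219e-01  1.000e-04]
 [ 0.000e+00 -1.000e-04 -1.000e+00]] 2.6
(np.float64(535.7414570174891), np.float64(1.269943915957299), np.float64(150.0), np.float64(1.2815879036001612)) [0.4944, -0.3686, 0.0813, np.float64(-0.8838)]
```

Request:
{"method": "drive_tool", "body": {
  "plan": [
    [[0.494,-0.369,0.06,-0.884],[0.494,-0.369,0.06,-0.884],[0.494,-0.369,0.06,-0.884],[0.494,-0.369,0.06,-0.884],[0.494,-0.369,0.06,-0.884],[0.494,-0.369,0.06,-0.884],[0.494,-0.369,0.06,-0.884],[0.494,-0.369,0.06,-0.884],[0.494,-0.369,0.06,-0.884],[0.494,-0.369,0.06,-0.884],[0.494,-0.369,0.06,-0.884],[0.494,-0.369,0.06,-0.884]]
  ],
  "fingers": 0.085,
  "newtons": 30
}}

```text
time: 3.8
position: [526.1, -13.2, 173.2]
eef_rot: [2.518, 1.878, 0.001]
ft_force: [0.7, -1.5, 0.2]
width: 84.9
```

```bash
python3 - <<'E'
from h import *
st=get_state();print(st["position"],st["time"],st["ft_force"],st["joint_positions"].round(3))
print(rel(*ftarget(np.radians(22.3),85,0,150)))
E
```

```text
[526.08310805 -13.16717089 173.24393967] 3.8 [ 0.6873987  -1.48171202  0.19960995] [-0.171  0.076  1.638  0.     1.427  0.117]
[0.0166, 0.0051, 0.0232, np.float64(0.0003)]
```

Request:
{"method": "drive_tool", "body": {
  "plan": [
    [[0,0,0,0],[0,0,0,0],[0,0,0,0]]
  ]
}}

```text
time: 4.1
position: [525.1, -15.9, 173.3]
eef_rot: [2.518, 1.878, -0.0]
ft_force: [-0.4, -0.4, -0.5]
width: 85.0
```

```bash
python3 - <<'E'
from h import *
st=get_state();print(st["position"],st["time"],st["ft_force"],st["joint_positions"].round(3))
print(rel(*ftarget(np.radians(22.3),85,0,36)))
p=snapshot("top");q=snapshot("scene")
overlay(p,B0,np.radians(22.3),"pics/o3.png",(180,135,170,100),4)
overlay(q,B0,np.radians(22.3),"pics/o4.png",(180,100,160,150),5)
E
```

```text
[525.1111703  -15.93596771 173.30010169] 4.1 [-0.40815534 -0.3615909  -0.5340968 ] [-0.177  0.074  1.64  -0.     1.428  0.113]
[0.0195, 0.0053, 0.1373, np.float64(-0.0002)]
```

View pics/o3.png

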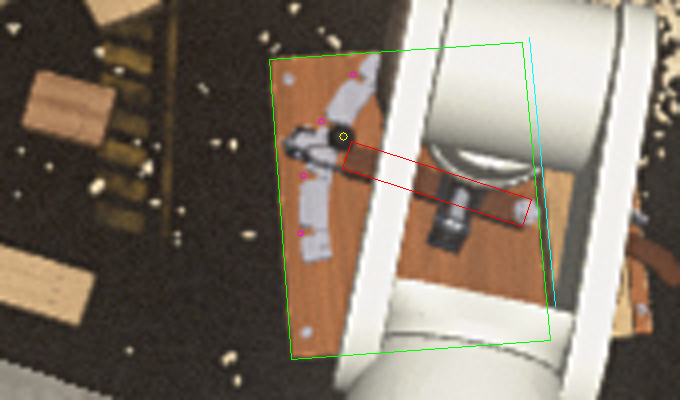

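View pics/o4.png

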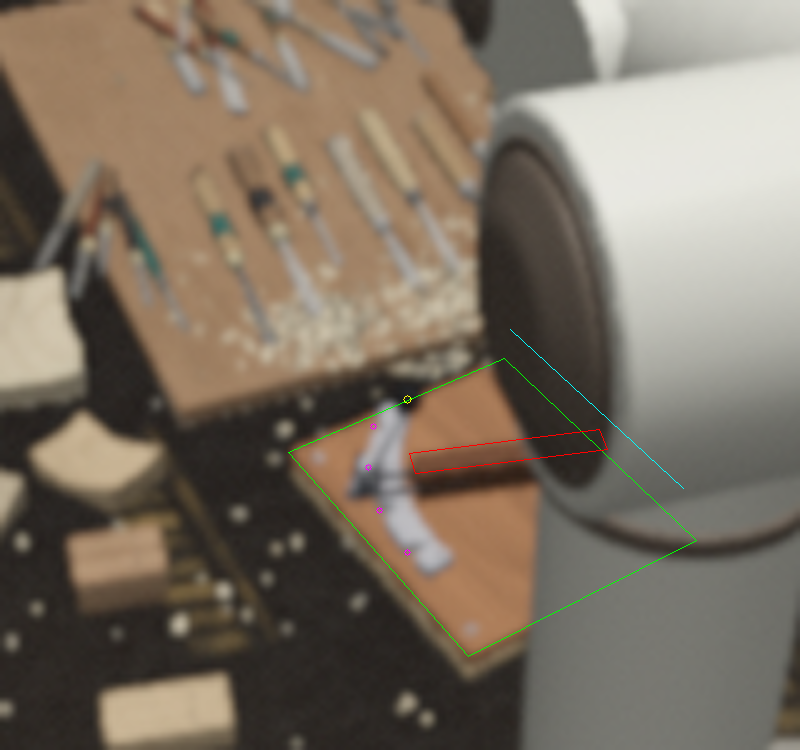

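The fence overlay fits. Next I'll move to 85 mm along the fence, go down, and grip.

Request:
{"method": "drive_tool", "body": {
  "plan": [
    [[0.0195,0.005,0.03,0],[0.0195,0.005,0.07,0],[0.0195,0.005,0.1,0],[0.0195,0.005,0.12,0],[0.0195,0.005,0.137,0],[0.0195,0.005,0.137,0],[0.0195,0.005,0.137,0]]
  ]
}}

```text
time: 4.9
position: [535.8, 1.3, 36.9]
eef_rot: [2.519, 1.877, 0.0]
ft_force: [1.0, -0.0, 0.4]
width: 85.1
```

Request:
{"method": "drive_tool", "body": {
  "plan": [
    [[0,0,0,0],[0,0,0,0],[0,0,0,0],[0,0,0,0],[0,0,0,0],[0,0,0,0]]
  ],
  "fingers": 0.02,
  "newtons": 30
}}

```text
time: 5.5
position: [535.9, 2.0, 36.6]
eef_rot: [2.518, 1.878, 0.001]
ft_force: [-0.7, 0.8, 6.7]
width: 23.6
```

```bash
python3 - <<'E'
from h import *
st=get_state();print(st["position"],st["time"],st["ft_force"],st["torque"],st["width"])
p=snapshot("top")
overlay(p,B0,np.radians(22.3),"pics/o5.png",(180,135,170,100),4)
E
```

```text
[535.90617741   2.00729743  36.61923944] 5.5 [-0.6615627   0.76637541  6.693544  ] [0.01624833 0.27231396 0.01242033] 23.629731092416634
```

View pics/o5.png

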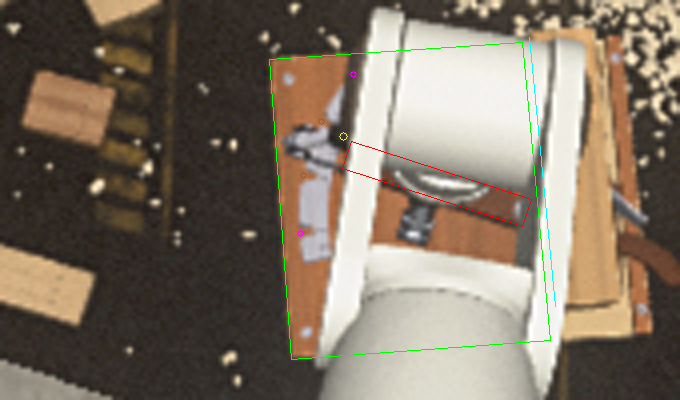

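It gripped at 23.6 mm, so the fence is held. Next I'll swing it 7.7° (0.134 rad) on an arc about the pivot.

Request:
{"method": "drive_tool", "body": {
  "plan": [
    [[0,0.0023,0,0.027],[-0.0001,0.0046,0,0.054],[-0.0003,0.0068,0,0.08],[-0.0005,0.0091,0,0.107],[-0.0008,0.0114,0,0.134],[-0.0008,0.0114,0,0.134],[-0.0008,0.0114,0,0.134],[-0.0008,0.0114,0,0.134]]
  ]
}}

```text
time: 6.35
position: [546.8, -2.0, 36.6]
eef_rot: [2.638, 1.705, 0.001]
ft_force: [0.1, -0.3, 4.6]
width: 23.6
```

```bash
python3 - <<'E'
from h import *
st=get_state();print(st["position"],st["time"],st["ft_force"],st["torque"],st["width"])
print(rel(*ftarget(np.radians(30),85,0,36)))
p=snapshot("top");q=snapshot("scene")
overlay(p,B0,np.radians(30),"pics/o6.png",(230,135,120,90),6)
overlay(q,B0,np.radians(30),"pics/o6s.png",(230,150,90,75),8)
E
```

```text
[546.83481369  -1.98192536  36.61764375] 6.35 [ 0.1174246  -0.30669046  4.61958497] [ 0.07481847 -0.13196108 -0.18974657] 23.556077386839117
[-0.0008, -0.0001, 0.0006, np.float64(0.0005)]
```

View pics/o6.png

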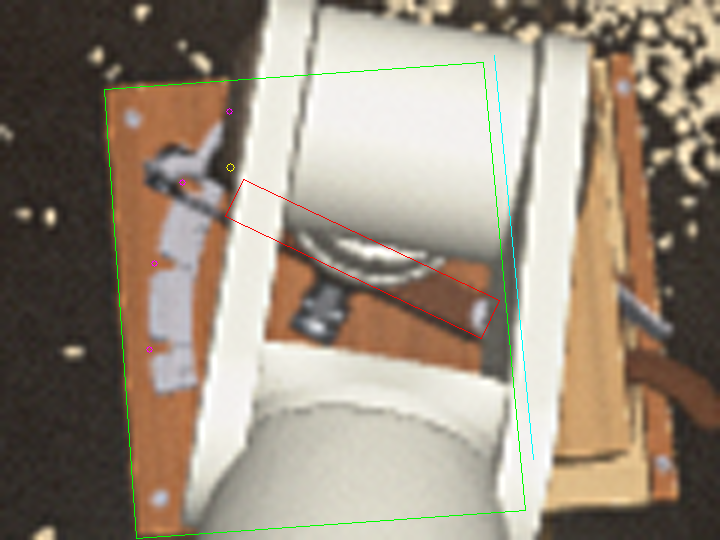

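View pics/o6s.png

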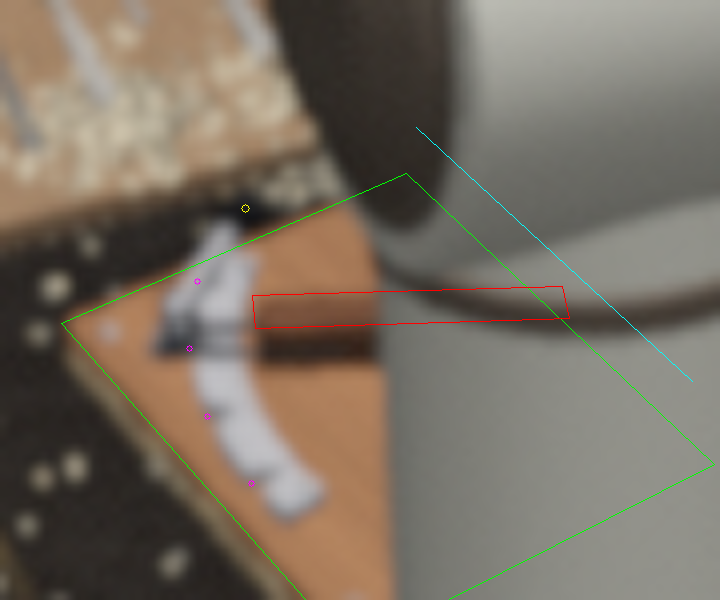

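It's at about 30°. Now I'll release, rise to knob height, close the fingers and look.

Request:
{"method": "drive_tool", "body": {
  "plan": [
    [[0,0,0,0],[0,0,0,0],[0,0,0,0],[0,0,-0.02,0],[0,0,-0.05,0],[0,0,-0.09,0],[0,0,-0.09,0]]
  ],
  "fingers": 0.045
}}

```text
time: 7.15
position: [548.4, -2.2, 131.2]
eef_rot: [2.634, 1.703, 0.008]
ft_force: [0.5, -0.0, -0.2]
width: 44.7
```

Request:
{"method": "drive_tool", "body": {
  "plan": [
    [[0.01,0,0,0],[0.02,0,0,0],[0.02,0,0,0],[0.02,0,0,0],[0.02,0,0,0]]
  ],
  "fingers": 0.0
}}

```text
time: 7.65
position: [554.4, 16.3, 125.6]
eef_rot: [-2.637, -1.706, 0.001]
ft_force: [-0.1, 0.1, -0.3]
width: -0.2
```

```bash
python3 - <<'E'
from h import *
st=get_state();print(st["position"],st["time"],st["ft_force"],st["torque"],st["width"])
print(rel(*ftarget(np.radians(30),180,0,126)))
p=snapshot("top");q=snapshot("scene")
overlay(p,B0,np.radians(30),"pics/o7.png",(230,135,120,90),6)
overlay(q,B0,np.radians(30),"pics/o7s.png",(230,150,90,75),8)
for im in(p,q):
  for m in masks_of("lock_knob",im): print(m["box"],m["score"],atz(im,m["box"][0],m["box"][1],134))
E
```

```text
[554.38061058  16.28280083 125.60896861] 7.65 [-0.07046596  0.13850074 -0.29045472] [0.03040349 0.04492288 0.00286395] -0.1546134174094368
[0.0744, 0.0006, -0.0004, np.float64(0.0009)]
[260.1, 181.8, 9.9, 16.5] 0.65 [545.968938    85.94384506 134.        ]
```

View pics/o7.png

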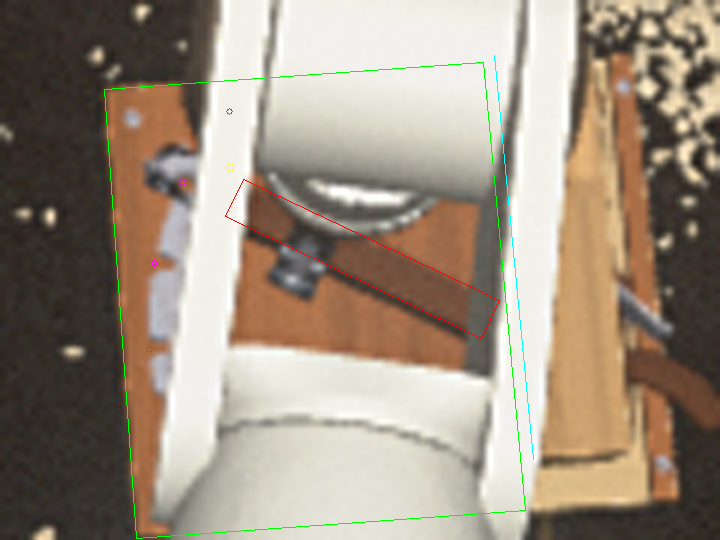

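View pics/o7s.png

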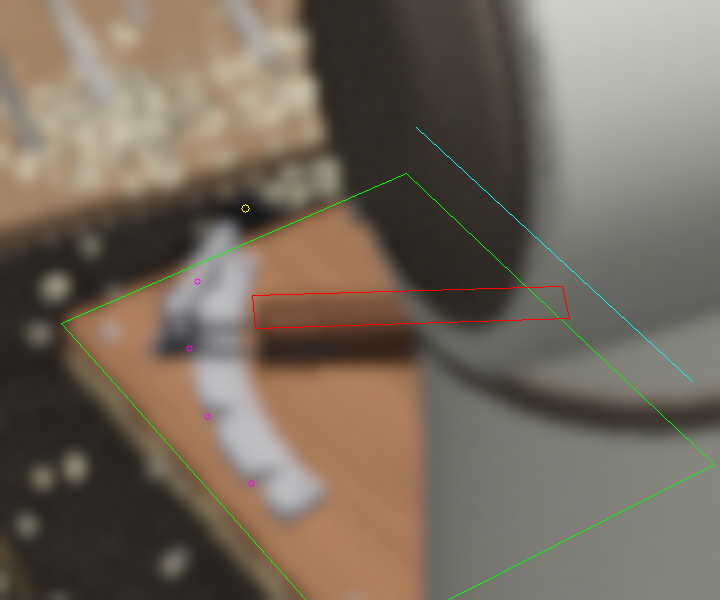

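The fence is at 30° in the overlay. Now I'll push the knob outwards along the fence.

Request:
{"method": "drive_tool", "body": {
  "plan": [
    [[0.015,0,0,0],[0.025,0,0,0],[0.032,0,0,0],[0.039,0,0,0],[0.046,0,0,0],[0.052,0,0,0],[0.058,0,0,0],[0.063,0,0,0],[0.067,0,0,0],[0.07,0,0,0],[0.07,0,0,0]]
  ]
}}

```text
time: 8.95
position: [583.5, 80.4, 126.1]
eef_rot: [-2.638, -1.706, -0.0]
ft_force: [-0.4, -0.6, 0.1]
width: 0.1
```

```bash
python3 - <<'E'
from h import *
st=get_state();print(st["position"],st["time"],st["ft_force"],st["torque"],st["width"])
print(rel(*ftarget(np.radians(30),180,0,126)))
p=snapshot("top");q=snapshot("scene")
overlay(p,B0,np.radians(30),"pics/o8.png",(230,135,120,90),6,.55)
overlay(q,B0,np.radians(30),"pics/o8s.png",(230,150,90,75),8,.55)
E
```

```text
[583.45743783  80.40286957 126.12789118] 8.95 [-0.43356457 -0.63940256  0.07906786] [-0.03387839 -0.00560167  0.01898176] 0.1297779791456996
[0.004, 0.0004, 0.0001, np.float64(0.0008)]
```

View pics/o8s.png

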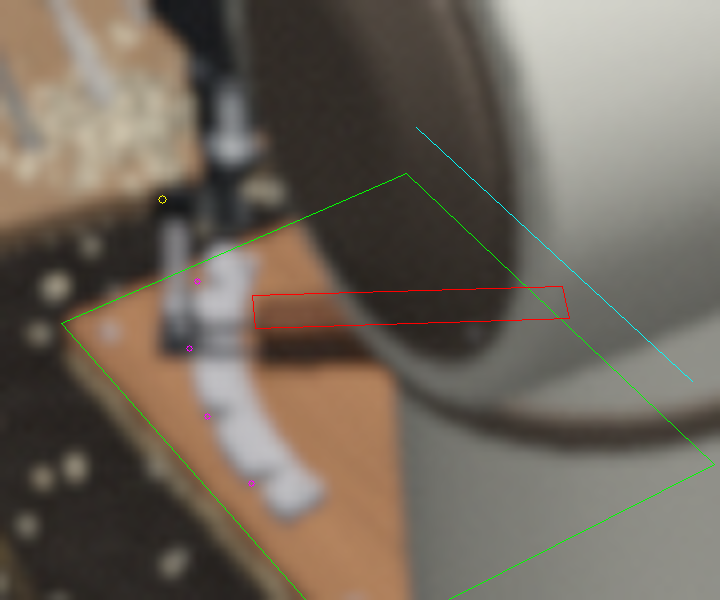

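View pics/o8.png

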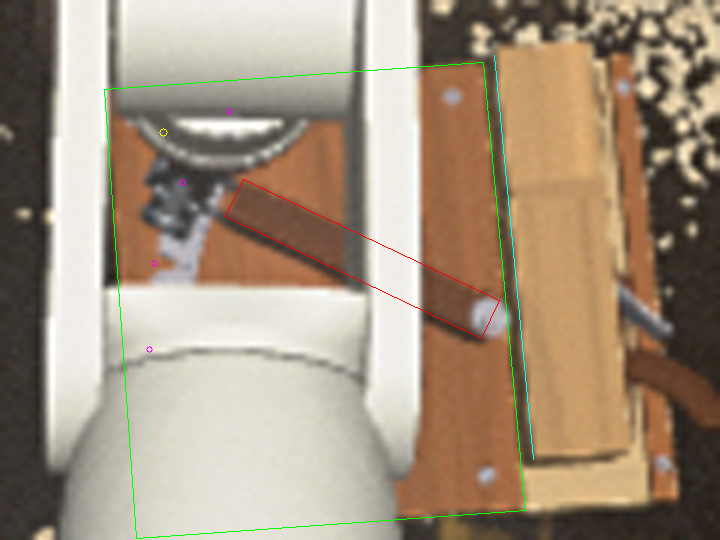

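The lever is past the rim stop and nearly upright. I'll push on in small steps until the force rises.

Request:
{"method": "drive_tool", "body": {
  "plan": [
    [[0.0015,0,0,0],[0.003,0,0,0],[0.0045,0,0,0],[0.006,0,0,0],[0.006,0,0,0]]
  ]
}}

```text
time: 9.55
position: [585.8, 85.6, 126.3]
eef_rot: [2.638, 1.706, -0.0]
ft_force: [-0.9, -1.4, 1.2]
width: 0.4
```

Request:
{"method": "drive_tool", "body": {
  "plan": [
    [[0.001,0,0,0],[0.002,0,0,0],[0.002,0,0,0]]
  ]
}}

```text
time: 9.85
position: [586.2, 86.3, 126.2]
eef_rot: [2.638, 1.705, -0.003]
ft_force: [-6.1, -11.5, 4.6]
width: -0.6
```

The force rose to 13 N and the motion stalled at the end stop. I'll back off, rise and check.

Request:
{"method": "drive_tool", "body": {
  "plan": [
    [[-0.01,0,0,0],[-0.03,0,-0.01,0],[-0.06,0,-0.05,0],[-0.08,0,-0.09,0],[-0.1,-0.04,-0.09,0],[-0.12,-0.08,-0.09,0],[-0.14,-0.12,-0.09,0],[-0.16,-0.16,-0.09,0],[-0.18,-0.2,-0.09,0],[-0.18,-0.2,-0.09,0],[-0.18,-0.2,-0.09,0]]
  ]
}}

```text
time: 10.95
position: [330.2, 5.2, 216.8]
eef_rot: [2.637, 1.704, 0.003]
ft_force: [0.3, 1.1, 0.3]
width: 0.1
```

```bash
python3 - <<'E'
from h import *
st=get_state();print(st["position"],st["time"],st["ft_force"],st["joint_positions"].round(3))
p=snapshot("top");q=snapshot("scene")
overlay(p,B0,np.radians(30),"pics/o9.png",(230,135,120,90),6,.55)
overlay(q,B0,np.radians(30),"pics/o9s.png",(230,150,90,75),8,.55)
E
```

```text
[330.1890409    5.24128598 216.7778047 ] 10.95 [0.29020554 1.06346968 0.30007002] [-0.219 -0.387  1.944  0.     1.582  0.204]
```

View pics/o9s.png

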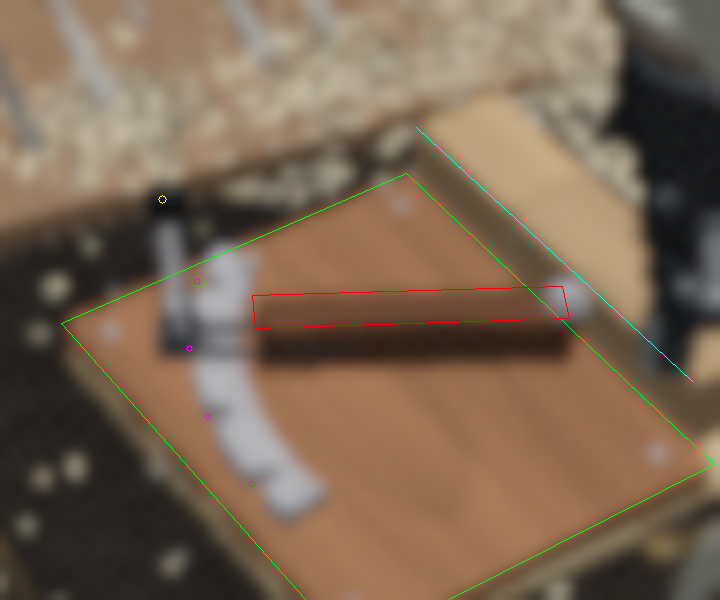

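View pics/o9.png

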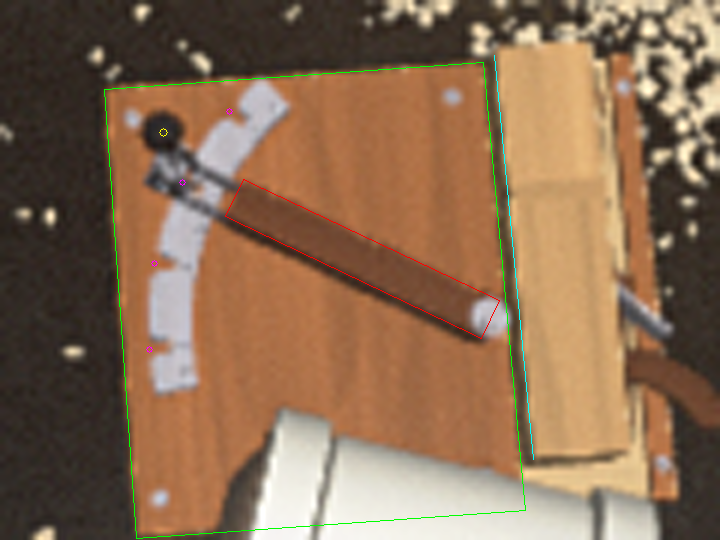

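The knob matches the locked overlay in both views, and the 30° fence outline matches too. Next is the offcut.

```bash
python3 - <<'E'
from h import *
print(rel(443.5,331.3,120,1.3045), np.arctan2(*np.array([0,0])+1))
E
```

```text
[0.3435, -0.0313, 0.0964, np.float64(-0.1568)] 0.7853981633974483
```

Request:
{"method": "drive_tool", "body": {
  "plan": [
    [[0.0435,-0.005,0,-0.05],[0.0835,-0.01,0,-0.1],[0.1235,-0.015,0,-0.157],[0.1635,-0.02,0,-0.157],[0.2035,-0.025,0.01,-0.157],[0.2435,-0.031,0.02,-0.157],[0.2835,-0.031,0.04,-0.157],[0.3235,-0.031,0.06,-0.157],[0.3435,-0.031,0.08,-0.157],[0.3435,-0.031,0.096,-0.157],[0.3435,-0.031,0.096,-0.157],[0.3435,-0.031,0.096,-0.157]]
  ],
  "fingers": 0.085
}}

```text
time: 12.25
position: [443.3, 331.4, 119.8]
eef_rot: [-2.496, -1.907, 0.002]
ft_force: [-0.3, 0.8, 0.2]
width: 85.3
```

```bash
python3 - <<'E'
from h import *
st=get_state();print(st["position"],st["time"],st["ft_force"],st["width"],st["joint_positions"].round(2))
print(rel(443.5,331.3,5,1.3045))
p=snapshot("top");q=snapshot("scene")
overlay(p,B0,np.radians(30),"pics/o10.png",(165,140,100,90),6,.55,(443.5,331.3,1.3045-np.pi/2))
overlay(q,B0,np.radians(30),"pics/o10s.png",(180,190,90,75),8,.55,(443.5,331.3,1.3045-np.pi/2))
E
```

```text
[443.27511325 331.42554232 119.77043825] 12.25 [-0.25598189  0.79022524  0.17626104] 85.34339013934073 [0.5  0.17 1.64 0.   1.33 0.77]
[0.0, 0.0004, 0.1148, np.float64(0.0005)]
```

View pics/o10s.png

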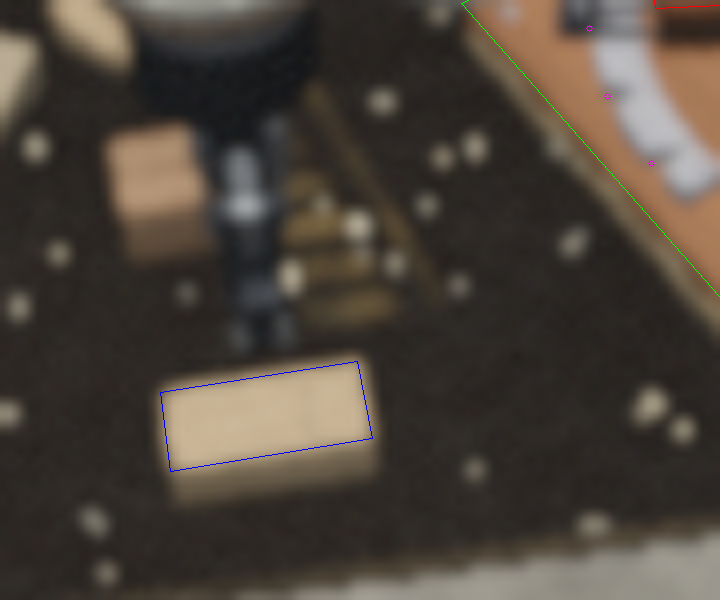

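View pics/o10.png

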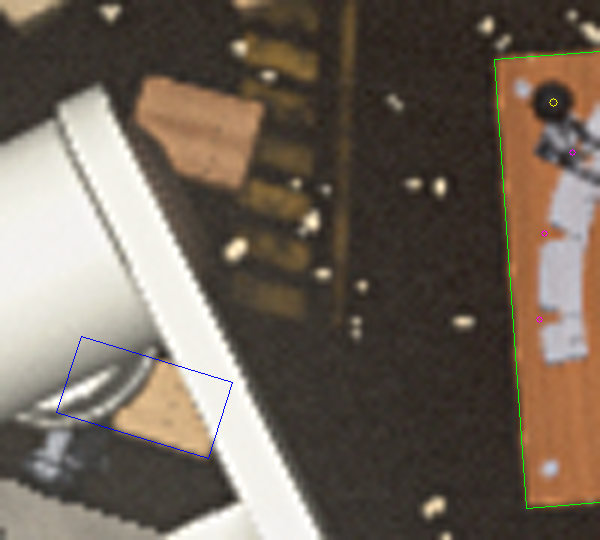

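The block outline fits in both views. In the scene view the block shows at (265,420) in the crop, between the open fingers. I'll go down and grip.

Request:
{"method": "drive_tool", "body": {
  "plan": [
    [[0,0,0.04,0],[0,0,0.075,0],[0,0,0.1,0],[0,0,0.114,0],[0,0,0.114,0],[0,0,0.114,0]]
  ]
}}

```text
time: 12.95
position: [443.9, 331.6, 7.6]
eef_rot: [2.496, 1.907, 0.003]
ft_force: [0.4, 0.5, 0.0]
width: 84.9
```

Request:
{"method": "drive_tool", "body": {
  "plan": [
    [[0,0,0,0],[0,0,0,0],[0,0,0,0],[0,0,0,0],[0,0,0,0],[0,0,0,0]]
  ],
  "fingers": 0.035,
  "newtons": 40
}}

```text
time: 13.55
position: [443.5, 331.5, 7.2]
eef_rot: [2.496, 1.907, 0.002]
ft_force: [-1.7, -0.8, 8.2]
width: 44.3
```

Request:
{"method": "drive_tool", "body": {
  "plan": [
    [[0,0,-0.02,0],[0,0,-0.06,0],[0,0,-0.1,0],[0,0,-0.12,0],[0,0,-0.12,0],[0,0,-0.12,0]]
  ]
}}

```text
time: 14.15
position: [443.0, 331.2, 126.1]
eef_rot: [-2.496, -1.907, -0.001]
ft_force: [0.0, -0.4, -1.4]
width: 44.2
```

```bash
python3 - <<'E'
from h import *
st=get_state();print(st["position"],st["time"],st["ft_force"],st["width"],st["joint_positions"].round(2))
p=snapshot("top");q=snapshot("scene")
crop(q,"pics/g1.png",180,170,90,90,7)
B=B0
print(rel(*ftarget(np.pi/6,32,-62.5,90)), ftarget(np.pi/6,32,-62.5,90))
E
```

```text
[443.02495001 331.20451967 126.11567426] 14.15 [ 0.01278024 -0.43170247 -1.4167599 ] 44.16709823342087 [0.5  0.16 1.64 0.   1.34 0.77]
[-0.3372, 0.1179, 0.0353, np.float64(0.1576)] (np.float64(467.67742732529575), np.float64(-25.338063065817067), np.float64(90.0), np.float64(1.147197551196598))
```

View pics/g1.png

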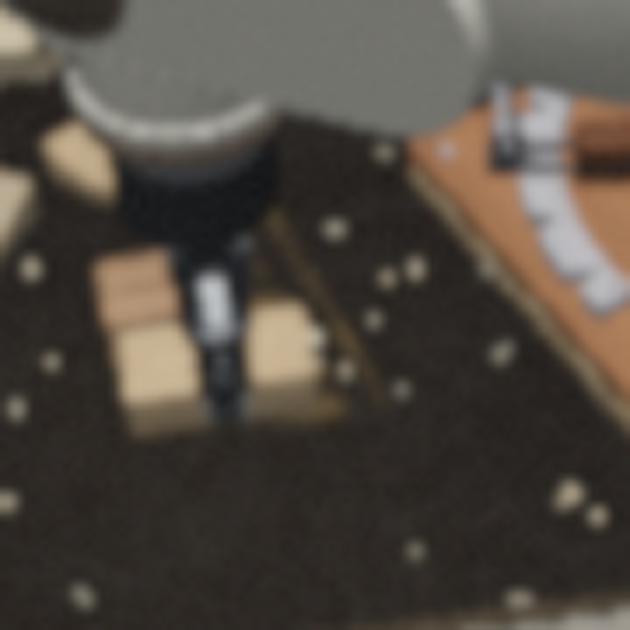

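The block is held (44 mm wide) and lifted. I'll carry it over the board, staying at height.

Request:
{"method": "drive_tool", "body": {
  "plan": [
    [[-0.04,0.014,0,0.02],[-0.082,0.0286,0,0.04],[-0.124,0.0433,0,0.06],[-0.166,0.058,0,0.08],[-0.208,0.0727,0,0.1],[-0.25,0.0874,0,0.12],[-0.292,0.102,0,0.14],[-0.32,0.1118,0,0.15],[-0.337,0.118,0,0.158],[-0.337,0.118,0,0.158],[-0.337,0.118,0,0.158]]
  ]
}}

```text
time: 15.35
position: [468.0, -24.8, 125.3]
eef_rot: [-2.639, -1.702, 0.001]
ft_force: [-0.0, 0.4, -1.0]
width: 44.2
```

```bash
python3 - <<'E'
from h import *
st=get_state();print(st["position"],st["time"],st["ft_force"],st["width"],st["joint_positions"].round(2))
print(rel(*ftarget(np.pi/6,32,-62.5,37.5)))
p=snapshot("top");q=snapshot("scene")
crop(p,"pics/g2.png",230,130,120,110,6)
crop(q,"pics/g2s.png",230,130,110,110,6)
E
```

```text
[467.98122209 -24.84202247 125.34420006] 15.35 [-0.01465055  0.43631526 -1.04912528] 44.21895353257756 [-0.22 -0.01  1.83  0.    1.33  0.21]
[-0.0006, 0.0001, 0.0878, np.float64(-0.0012)]
```

View pics/g2.png

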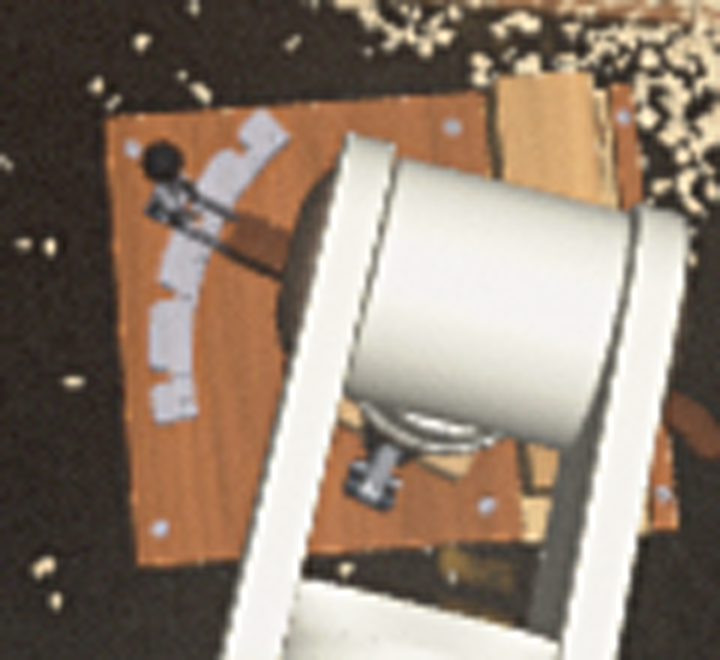

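View pics/g2s.png

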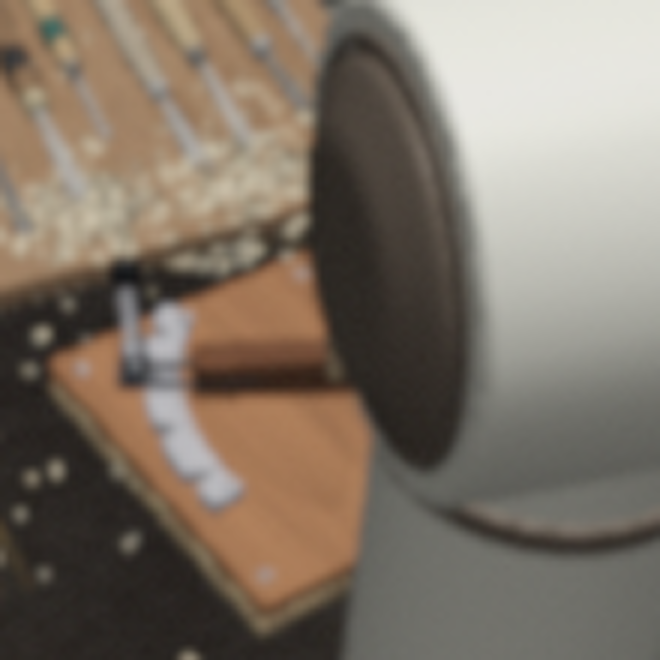

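I'll lower it onto the bed, with the last millimetres slow.

Request:
{"method": "drive_tool", "body": {
  "plan": [
    [[0,0,0.03,0],[0,0,0.055,0],[0,0,0.075,0],[0,0,0.083,0],[0,0,0.086,0],[0,0,0.0875,0],[0,0,0.0875,0],[0,0,0.0875,0]]
  ]
}}

```text
time: 16.25
position: [468.8, -24.9, 39.4]
eef_rot: [2.638, 1.704, 0.001]
ft_force: [0.3, 0.5, -0.9]
width: 44.1
```

Request:
{"method": "drive_tool", "body": {
  "plan": [
    [[0,0,0.001,0],[0,0,0.002,0],[0,0,0.002,0]]
  ]
}}

```text
time: 16.55
position: [468.6, -25.0, 37.2]
eef_rot: [2.639, 1.704, 0.001]
ft_force: [-2.5, 0.5, 7.1]
width: 43.8
```

It's on the bed, with 7 N upwards. Release and rise.

Request:
{"method": "drive_tool", "body": {
  "plan": [
    [[0,0,0,0],[0,0,0,0],[0,0,0,0],[0,0,-0.015,0],[0,0,-0.05,0],[0,0,-0.08,0],[0,0,-0.08,0],[0,0,-0.08,0]]
  ],
  "fingers": 0.056
}}

```text
time: 17.35
position: [468.5, -24.9, 116.9]
eef_rot: [2.639, 1.704, 0.001]
ft_force: [0.9, -0.7, -1.2]
width: 55.5
```

```bash
python3 - <<'E'
from h import *
st=get_state();print(st["position"],st["time"],st["ft_force"],st["width"],st["joint_positions"].round(2))
# front two-finger push pose: tool y along fence -> yaw+-90
X=ftarget(np.pi/6,32,-120,120); 
print(rel(X[0],X[1],X[2],X[3]+np.pi/2),rel(X[0],X[1],X[2],X[3]-np.pi/2))
E
```

```text
[468.52755898 -24.92466498 116.89272426] 17.35 [ 0.88638402 -0.71814148 -1.23859907] 55.52040732977218 [-0.22 -0.    1.84  0.    1.3   0.21]
[-0.0007, -0.0581, -0.0032, np.float64(-1.5712)] [-0.0007, -0.0581, -0.0032, np.float64(1.5704)]
```

Next I'll back off to the front and turn the tool 90°, so that both fingers face the block's front side.

Request:
{"method": "drive_tool", "body": {
  "plan": [
    [[0,-0.015,0,0.14],[0,-0.03,0,0.28],[0,-0.04,0,0.42],[0,-0.05,0,0.56],[0,-0.058,0,0.7],[0,-0.058,0,0.84],[0,-0.058,0,0.98],[0,-0.058,0,1.12],[0,-0.058,0,1.26],[0,-0.058,0,1.4],[0,-0.058,0,1.5],[0,-0.058,0,1.57]]
  ],
  "fingers": 0.04
}}

```text
time: 18.55
position: [414.9, -0.9, 115.4]
eef_rot: [-3.07, 0.666, 0.003]
ft_force: [-0.6, 0.5, -0.1]
width: 39.8
```

Request:
{"method": "drive_tool", "body": {
  "plan": [
    [[-0.06,0,-0.03,0],[-0.11,0,-0.05,0],[-0.11,0,-0.05,0],[-0.11,0,-0.05,0]]
  ]
}}

```text
time: 18.95
position: [313.8, 44.9, 166.9]
eef_rot: [-3.072, 0.658, -0.002]
ft_force: [0.7, 0.3, 0.4]
width: 40.2
```

```bash
python3 - <<'E'
from h import *
st=get_state();print(st["position"],st["time"],st["ft_force"],st["width"],st["joint_positions"].round(2))
X=ftarget(np.pi/6,32,-105,36); 
print(rel(X[0],X[1],X[2],X[3]-np.pi/2))
p=snapshot("top");q=snapshot("scene")
oc=ftarget(np.pi/6,32,-62.5,0); print(oc)
overlay(p,B0,np.radians(30),"pics/p1.png",(230,130,120,110),6,.55,(oc[0],oc[1],oc[3]-np.pi/2,30))
overlay(q,B0,np.radians(30),"pics/p1s.png",(230,130,110,110),6,.55,(oc[0],oc[1],oc[3]-np.pi/2,30))
E
```

```text
[313.81950645  44.89857327 166.90685883] 18.95 [0.71011159 0.31780493 0.4450616 ] 40.171424640248915 [-0.1  -0.4   2.05  0.    1.49  1.89]
[0.1265, 0.0011, 0.131, np.float64(0.0016)]
(np.float64(467.67742732529575), np.float64(-25.338063065817067), np.float64(0.0), np.float64(1.147197551196598))
```

View pics/p1.png

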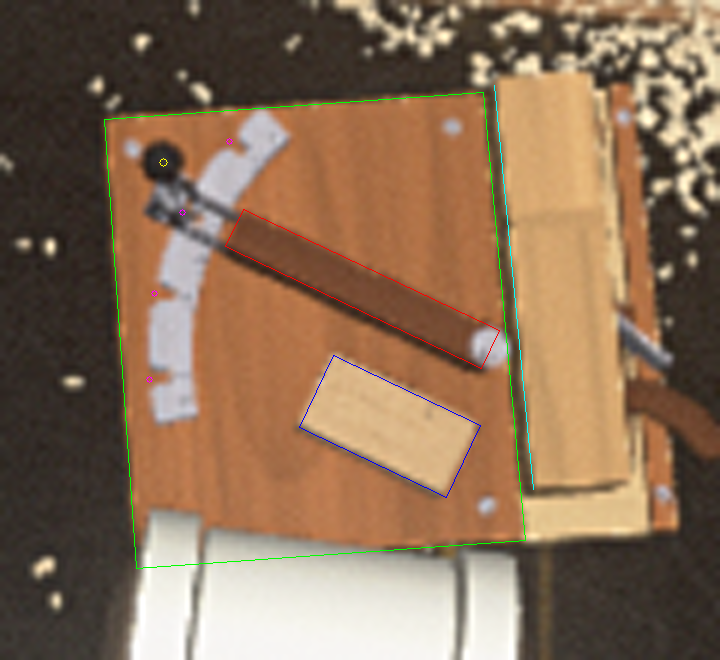

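View pics/p1s.png

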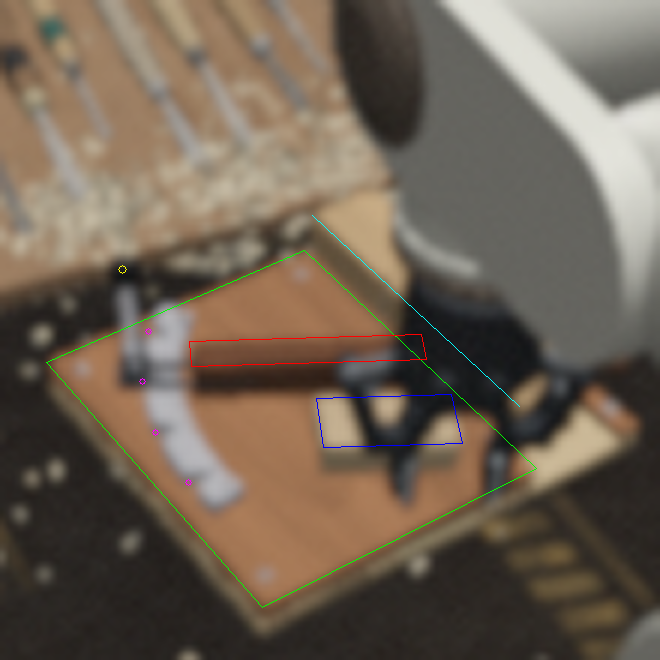

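The block is exactly where planned. I'll go down in front of it and push it square onto the fence with both fingers, opened 40 mm.

Request:
{"method": "drive_tool", "body": {
  "plan": [
    [[0.04,0.001,0.02,0],[0.08,0.001,0.05,0],[0.11,0.001,0.09,0],[0.12,0.001,0.12,0],[0.1265,0.001,0.13,0],[0.1265,0.001,0.13,0],[0.1265,0.001,0.13,0]]
  ]
}}

```text
time: 19.75
position: [430.3, -8.7, 37.4]
eef_rot: [-3.071, 0.66, -0.0]
ft_force: [0.5, 0.8, 0.4]
width: 39.8
```

Request:
{"method": "drive_tool", "body": {
  "plan": [
    [[0.005,0,0,0],[0.01,0,0,0],[0.014,0,0,0],[0.018,0,0,0],[0.022,0,0,0],[0.026,0,0,0],[0.029,0,0,0],[0.032,0,0,0],[0.033,0,0,0],[0.034,0,0,0],[0.034,0,0,0]]
  ]
}}

```text
time: 20.85
position: [461.2, -22.7, 36.7]
eef_rot: [-3.071, 0.66, 0.0]
ft_force: [-0.5, 0.2, 0.1]
width: 39.8
```

Request:
{"method": "drive_tool", "body": {
  "plan": [
    [[0.001,0,0,0],[0.002,0,0,0],[0.002,0,0,0]]
  ]
}}

```text
time: 21.15
position: [462.8, -23.5, 36.6]
eef_rot: [-3.071, 0.66, 0.001]
ft_force: [-3.0, 0.9, 0.5]
width: 39.9
```

```bash
python3 - <<'E'
from h import *
st=get_state();print(st["position"],st["time"],st["ft_force"],st["torque"],st["width"])
X=ftarget(np.pi/6,32,-68,36); 
print(rel(X[0],X[1],X[2],X[3]-np.pi/2))
E
```

```text
[462.82075617 -23.45645037  36.64690516] 21.15 [-2.96345037  0.89903517  0.47047976] [0.06821454 0.3875253  0.0160341 ] 39.87612496694361
[-0.0003, -0.0003, 0.0006, np.float64(0.0004)]
```

The force rose to 3 N exactly at the expected flush position. Next I'll go round to the left end with the fingers closed.

Request:
{"method": "drive_tool", "body": {
  "plan": [
    [[-0.01,0,0,0],[-0.02,0,-0.02,0],[-0.02,0,-0.06,0],[-0.01,-0.04,-0.06,0],[0.02,-0.07,-0.06,0],[0.0335,-0.073,-0.06,0],[0.0335,-0.073,-0.06,0],[0.0335,-0.073,-0.06,0]]
  ],
  "fingers": 0.0
}}

```text
time: 21.95
position: [522.5, 29.4, 96.4]
eef_rot: [3.071, -0.66, -0.002]
ft_force: [0.0, 1.3, -0.4]
width: -0.2
```

```bash
python3 - <<'E'
from h import *
st=get_state();print(st["position"],st["time"],st["ft_force"],st["torque"],st["width"])
X=ftarget(np.pi/6,104,-34,36); 
print(rel(X[0],X[1],X[2],X[3]-np.pi/2))
p=snapshot("top");q=snapshot("scene")
oc=ftarget(np.pi/6,32,-34.5,0); print(oc)
overlay(p,B0,np.radians(30),"pics/p2.png",(230,130,120,110),6,.55,(oc[0],oc[1],oc[3]-np.pi/2,30))
overlay(q,B0,np.radians(30),"pics/p2s.png",(230,130,110,110),6,.55,(oc[0],oc[1],oc[3]-np.pi/2,30))
E
```

```text
[522.53393417  29.38386053  96.36101735] 21.95 [ 0.00293696  1.32232954 -0.4439914 ] [-0.06046953 -0.00093402  0.00321413] -0.1685720648872827
[0.001, 0.0004, 0.0604, np.float64(0.0004)]
(np.float64(493.20266391041014), np.float64(-36.847289680752446), np.float64(0.0), np.float64(1.147197551196598))
```

View pics/p2.png

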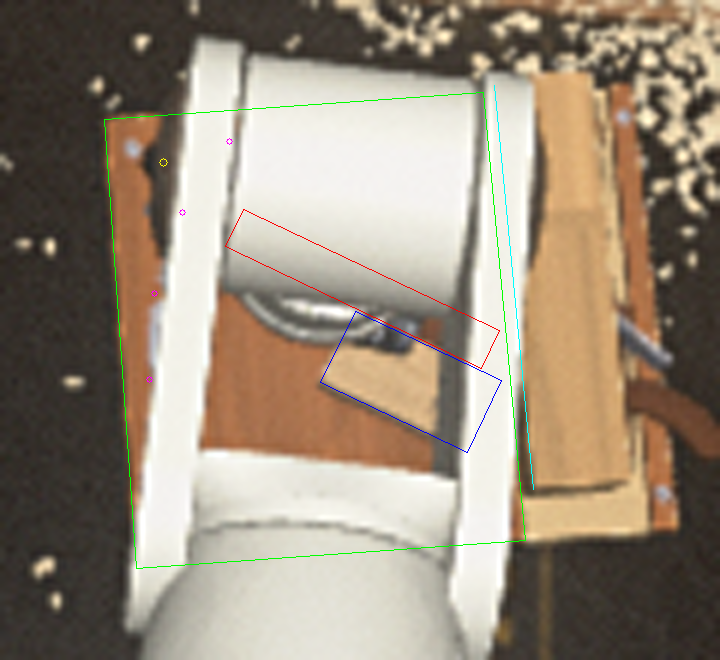

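View pics/p2s.png

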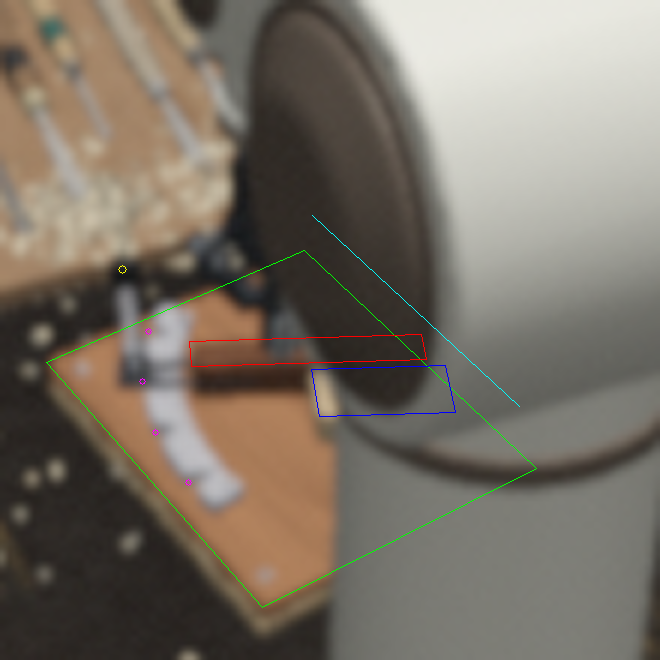

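Request:
{"method": "drive_tool", "body": {
  "plan": [
    [[0.001,0,0.03,0],[0.001,0,0.05,0],[0.001,0,0.0595,0],[0.001,0,0.0595,0],[0.001,0,0.0595,0]]
  ]
}}

```text
time: 22.55
position: [524.6, 28.8, 38.1]
eef_rot: [-3.071, 0.66, -0.001]
ft_force: [0.8, -0.0, 0.5]
width: -0.0
```

Request:
{"method": "drive_tool", "body": {
  "plan": [
    [[0,0.005,0,0],[0,0.009,0,0],[0,0.012,0,0],[0,0.014,0,0],[0,0.016,0,0],[0.0002,0.018,0,0],[0.0004,0.02,0,0],[0.0006,0.021,0,0],[0.0006,0.021,0,0],[0.0006,0.021,0,0]]
  ]
}}

```text
time: 23.55
position: [516.3, 9.5, 37.2]
eef_rot: [3.071, -0.66, -0.0]
ft_force: [-0.4, 0.4, -1.1]
width: 0.0
```

Request:
{"method": "drive_tool", "body": {
  "plan": [
    [[0.0002,0.0007,0,0],[0.0003,0.0013,0,0],[0.0003,0.0013,0,0]]
  ]
}}

```text
time: 23.85
position: [516.0, 8.2, 37.2]
eef_rot: [-3.071, 0.66, 0.0]
ft_force: [-0.0, 0.3, -0.7]
width: -0.3
```

Request:
{"method": "drive_tool", "body": {
  "plan": [
    [[0.0002,0.0005,0,0],[0.0002,0.001,0,0],[0.0002,0.001,0,0]]
  ]
}}

```text
time: 24.15
position: [515.8, 7.1, 37.2]
eef_rot: [-3.071, 0.66, 0.0]
ft_force: [0.2, 0.6, -0.2]
width: 0.1
```

```bash
python3 - <<'E'
from h import *
st=get_state();print(st["position"],st["time"],st["ft_force"],st["torque"],st["width"])
X=ftarget(np.pi/6,79.5,-34,36); 
print(rel(X[0],X[1],X[2],X[3]-np.pi/2))
p=snapshot("top");q=snapshot("scene")
oc=ftarget(np.pi/6,20,-34.5,0); print(oc)
overlay(p,B0,np.radians(30),"pics/p3.png",(230,130,120,110),6,.55,(oc[0],oc[1],oc[3]-np.pi/2,30))
E
```

```text
[515.80676005   7.11861541  37.18443414] 24.15 [ 0.2180072   0.64601356 -0.16601734] [ 0.03654384  0.01116654 -0.02206322] 0.07194617869969297
[-0.002, 0.0019, 0.0012, np.float64(0.0003)]
(np.float64(488.270138218295), np.float64(-47.786676788658625), np.float64(0.0), np.float64(1.147197551196598))
```

View pics/p3.png

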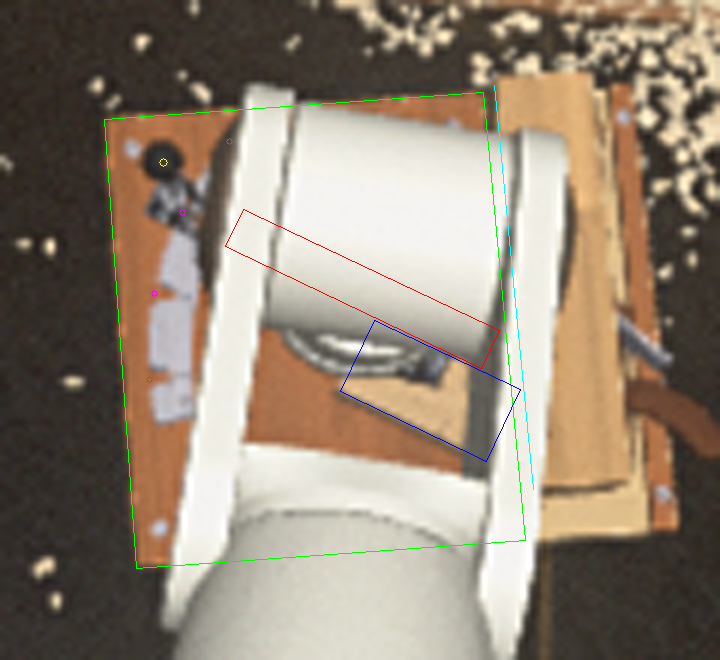

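Request:
{"method": "drive_tool", "body": {
  "plan": [
    [[0,0.0005,0,0],[0,0.001,0,0],[0,0.001,0,0]]
  ]
}}

```text
time: 24.55
position: [515.4, 6.2, 37.2]
eef_rot: [-3.071, 0.66, 0.0]
ft_force: [-0.7, -0.6, -0.5]
width: 0.3
```

Request:
{"method": "drive_tool", "body": {
  "plan": [
    [[0,0.0004,0,0],[0,0.0008,0,0],[0,0.0008,0,0]]
  ]
}}

```text
time: 24.85
position: [515.1, 5.5, 37.2]
eef_rot: [-3.071, 0.66, 0.0]
ft_force: [0.6, 1.6, -0.4]
width: -0.4
```

Request:
{"method": "drive_tool", "body": {
  "plan": [
    [[0,0.0004,0,0],[0,0.0006,0,0],[0,0.0006,0,0]]
  ]
}}

```text
time: 25.15
position: [514.9, 5.0, 37.2]
eef_rot: [-3.071, 0.66, 0.0]
ft_force: [0.0, 0.4, 0.8]
width: -0.3
```

Request:
{"method": "drive_tool", "body": {
  "plan": [
    [[0,0,0,0]]
  ]
}}

```text
time: 25.25
position: [514.8, 5.0, 37.2]
eef_rot: [-3.071, 0.66, 0.0]
ft_force: [0.3, 0.5, 0.7]
width: 0.0
```

There's no clear contact yet, though the geometry says it should be touching. I'll back off and look.

Request:
{"method": "drive_tool", "body": {
  "plan": [
    [[0,-0.012,0,0],[0,-0.02,-0.04,0],[-0.04,-0.02,-0.08,0],[-0.08,-0.02,-0.12,0],[-0.12,-0.01,-0.13,0],[-0.16,0,-0.13,0],[-0.2,0.01,-0.13,0],[-0.2,0.01,-0.13,0],[-0.2,0.01,-0.13,0]]
  ]
}}

```text
time: 26.15
position: [328.5, 78.5, 167.8]
eef_rot: [-3.071, 0.659, -0.003]
ft_force: [-0.1, -0.8, -0.1]
width: 0.1
```

```bash
python3 - <<'E'
from h import *
st=get_state();print(st["position"],st["time"],st["ft_force"])
p=snapshot("top");q=snapshot("scene")
oc=ftarget(np.pi/6,20,-34.5,0)
overlay(p,B0,np.radians(30),"pics/p4.png",(270,160,65,60),12,.55,(oc[0],oc[1],oc[3]-np.pi/2,30))
overlay(q,B0,np.radians(30),"pics/p4s.png",(265,165,70,60),11,.55,(oc[0],oc[1],oc[3]-np.pi/2,30))
crop(p,"pics/p4c.png",270,160,65,60,12)
E
```

```text
[328.51480638  78.4800879  167.83935042] 26.15 [-0.07025805 -0.81944098 -0.0786171 ]
```

View pics/p4.png

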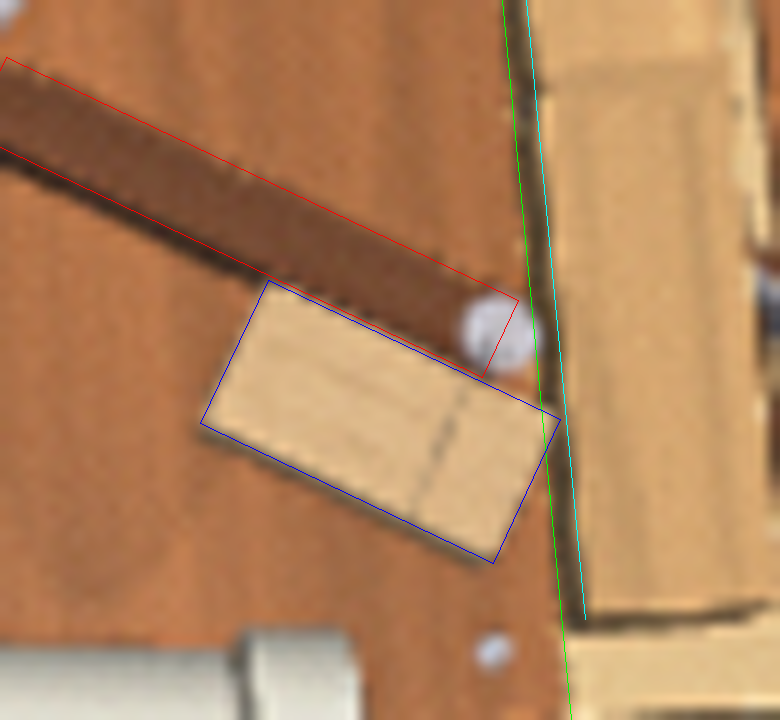

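View pics/p4c.png

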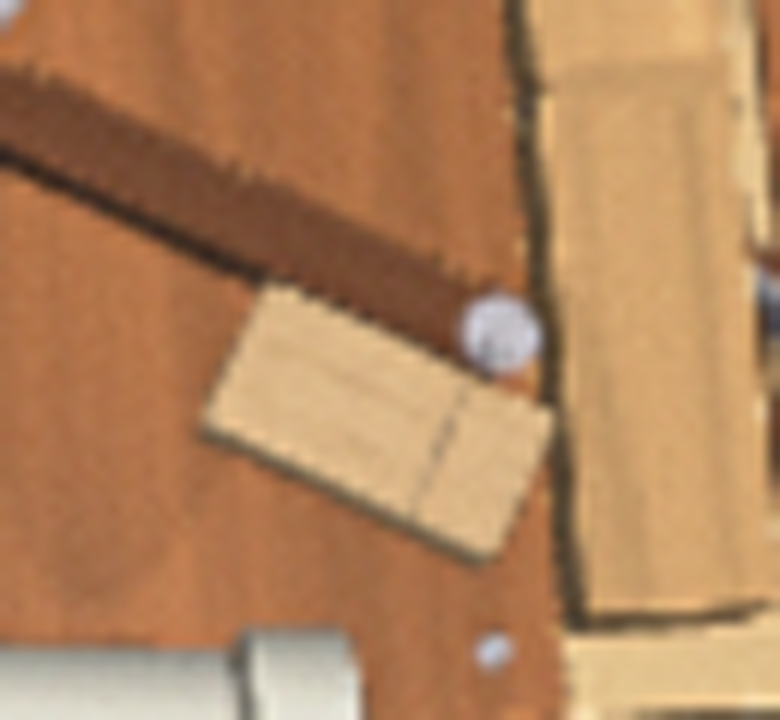

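View pics/p4s.png

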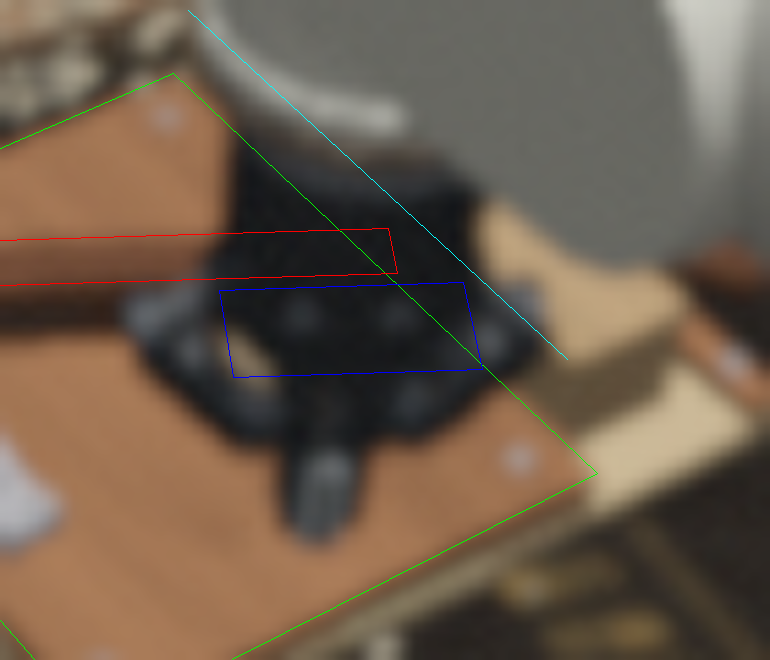

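The block is flush with the fence. Its corner, at (553,407) in the crop, is still about 2 mm short of the sole at x≈561. I'll go back and push in fine steps until there's a clear contact force.

Request:
{"method": "drive_tool", "body": {
  "plan": [
    [[0.04,-0.01,0,0],[0.08,-0.02,0,0],[0.12,-0.025,0.02,0],[0.16,-0.025,0.05,0],[0.2,-0.025,0.08,0],[0.2,-0.024,0.11,0],[0.2,-0.022,0.13,0],[0.2,-0.022,0.13,0],[0.2,-0.018,0.13,0],[0.2,-0.013,0.13,0],[0.2,-0.01,0.13,0],[0.2,-0.01,0.13,0]]
  ]
}}

```text
time: 27.45
position: [515.2, 4.6, 38.2]
eef_rot: [-3.071, 0.66, -0.003]
ft_force: [-0.3, -0.1, 0.1]
width: -0.4
```

Request:
{"method": "drive_tool", "body": {
  "plan": [
    [[0,0.0003,0,0],[0,0.0006,0,0],[0,0.0006,0,0]]
  ]
}}

```text
time: 27.75
position: [514.7, 4.6, 37.4]
eef_rot: [-3.071, 0.66, -0.0]
ft_force: [0.1, 0.4, 1.1]
width: 0.1
```

Request:
{"method": "drive_tool", "body": {
  "plan": [
    [[0.0001,0.0004,0,0],[0.0002,0.0008,0,0],[0.0002,0.0008,0,0]]
  ]
}}

```text
time: 28.05
position: [514.7, 4.1, 37.4]
eef_rot: [-3.071, 0.659, -0.0]
ft_force: [1.1, 6.3, 1.3]
width: 0.2
```

Request:
{"method": "drive_tool", "body": {
  "plan": [
    [[0.0001,0.0003,0,0],[0.0001,0.0006,0,0],[0.0001,0.0006,0,0]]
  ]
}}

```text
time: 28.35
position: [514.6, 4.0, 37.4]
eef_rot: [-3.07, 0.659, -0.001]
ft_force: [2.2, 10.9, 2.2]
width: -0.1
```

Request:
{"method": "drive_tool", "body": {
  "plan": [
    [[0.0001,0.0003,0,0],[0.0001,0.0006,0,0],[0.0001,0.0006,0,0]]
  ]
}}

```text
time: 28.65
position: [514.5, 3.8, 37.4]
eef_rot: [-3.069, 0.659, -0.001]
ft_force: [3.3, 15.5, 2.3]
width: -0.0
```

There's clear contact with the sole: the force goes 6, 11, 15 N with the position stalled. I'll back off and look.

Request:
{"method": "drive_tool", "body": {
  "plan": [
    [[0,-0.002,0,0],[0,-0.012,0,0],[0,-0.02,-0.04,0],[-0.04,-0.03,-0.08,0],[-0.08,-0.05,-0.12,0],[-0.12,-0.07,-0.13,0],[-0.16,-0.09,-0.13,0],[-0.2,-0.11,-0.13,0],[-0.2,-0.15,-0.13,0],[-0.2,-0.19,-0.13,0],[-0.2,-0.19,-0.13,0],[-0.2,-0.19,-0.13,0]]
  ],
  "fingers": 0.04
}}

```text
time: 29.85
position: [409.6, 258.1, 166.7]
eef_rot: [3.071, -0.657, -0.001]
ft_force: [-0.6, -1.3, -0.6]
width: 40.2
```

```bash
python3 - <<'E'
from h import *
st=get_state();print(st["position"],st["time"],st["ft_force"])
p=snapshot("top");q=snapshot("scene")
oc=ftarget(np.pi/6,20,-34.5,0)
crop(p,"pics/p5.png",270,160,65,60,12)
crop(q,"pics/p5s.png",265,165,70,60,11)
E
```

```text
[409.56089475 258.12818592 166.72100055] 29.85 [-0.57925506 -1.25469705 -0.62808188]
```

View pics/p5.png

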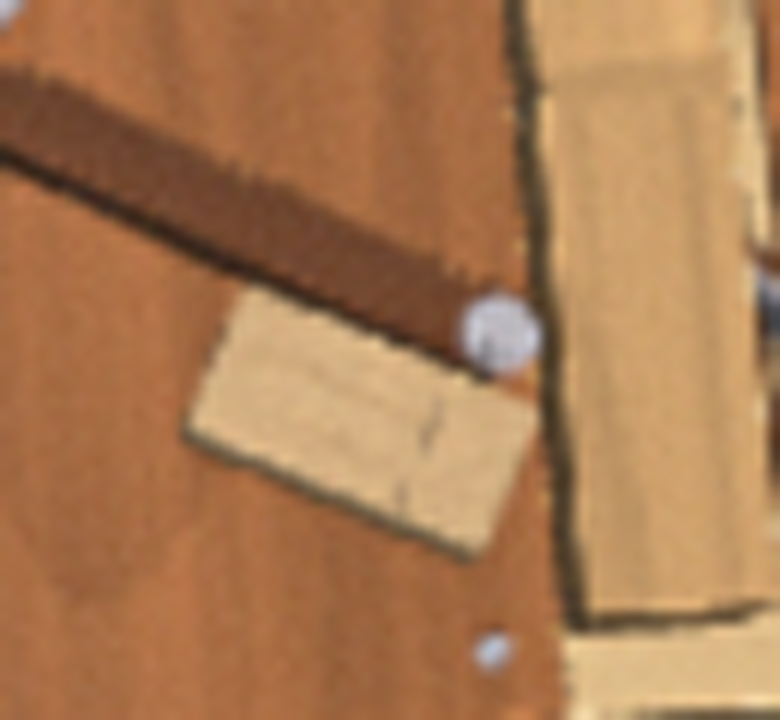

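View pics/p5s.png

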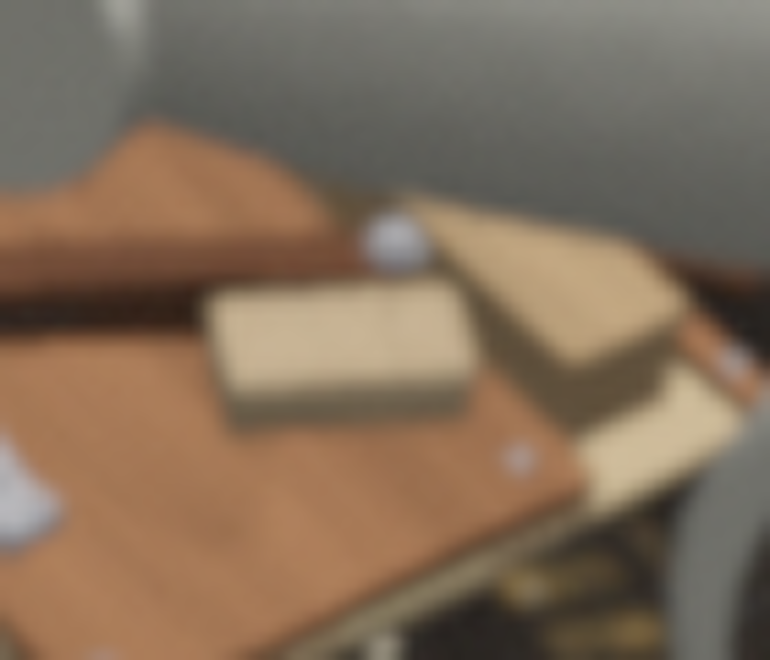

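My mistake: I set the fingers to open in the same call as the retreat, and opening them knocked the block. It's now about 4 mm back from the sole and turned 2–3°. I'll redo the front push, then the end push, keeping the fingers shut until clear.

```bash
python3 - <<'E'
from h import *
X=ftarget(np.pi/6,25,-107,120); print(rel(X[0],X[1],X[2],X[3]-np.pi/2))
X=ftarget(np.pi/6,25,-107,36.5); print(rel(X[0],X[1],X[2],X[3]-np.pi/2))
E
```

```text
[0.1246, 0.2406, 0.0471, np.float64(0.0001)]
[0.1246, 0.2406, 0.1306, np.float64(0.0001)]
```

Request:
{"method": "drive_tool", "body": {
  "plan": [
    [[0,0.045,0,0],[0,0.09,0,0],[0,0.135,0,0],[0.02,0.18,0,0],[0.05,0.22,0.01,0],[0.09,0.24,0.03,0],[0.115,0.2405,0.07,0],[0.1245,0.2405,0.11,0],[0.1245,0.2405,0.13,0],[0.1245,0.2405,0.13,0],[0.1245,0.2405,0.13,0]]
  ],
  "fingers": 0.04
}}

```text
time: 31.05
position: [424.4, -13.0, 38.1]
eef_rot: [-3.071, 0.661, -0.0]
ft_force: [-1.2, 0.2, -0.0]
width: 39.9
```

Request:
{"method": "drive_tool", "body": {
  "plan": [
    [[0.008,0,0,0],[0.015,0,0,0],[0.02,0,0,0],[0.024,0,0,0],[0.027,0,0,0],[0.03,0,0,0],[0.033,0,0,0],[0.035,0,0,0],[0.036,0,0,0],[0.037,0,0,0],[0.037,0,0,0]]
  ]
}}

```text
time: 32.15
position: [458.3, -27.8, 37.2]
eef_rot: [-3.071, 0.66, 0.0]
ft_force: [0.3, 0.1, -1.0]
width: 39.9
```

Request:
{"method": "drive_tool", "body": {
  "plan": [
    [[0.001,0,0,0],[0.002,0,0,0],[0.002,0,0,0]]
  ]
}}

```text
time: 32.45
position: [460.2, -28.6, 37.2]
eef_rot: [-3.071, 0.66, -0.0]
ft_force: [0.2, 0.5, 1.0]
width: 39.9
```

```bash
python3 - <<'E'
from h import *
st=get_state();print(st["position"],st["time"],st["ft_force"],st["torque"])
X=ftarget(np.pi/6,25,-68,36.5); print(rel(X[0],X[1],X[2],X[3]-np.pi/2))
E
```

```text
[460.23347525 -28.63537675  37.22219432] 32.45 [0.22049478 0.54365157 1.00089978] [ 0.00916863 -0.01922375 -0.00693509]
[-0.0001, 0.0009, 0.0007, np.float64(0.0004)]
```

Request:
{"method": "drive_tool", "body": {
  "plan": [
    [[0.0004,0,0,0],[0.0008,0,0,0],[0.0008,0,0,0]]
  ]
}}

```text
time: 32.75
position: [460.5, -28.7, 37.1]
eef_rot: [-3.071, 0.66, 0.002]
ft_force: [-4.1, 2.6, 3.7]
width: 39.7
```

Request:
{"method": "drive_tool", "body": {
  "plan": [
    [[0.0004,0,0,0],[0.0006,0,0,0],[0.0006,0,0,0]]
  ]
}}

```text
time: 33.05
position: [460.5, -28.7, 37.1]
eef_rot: [-3.071, 0.659, 0.003]
ft_force: [-9.4, 4.6, 7.8]
width: 40.0
```

It's flush, 10 N with a hard stop. Now to the left end: rise first, then close.

Request:
{"method": "drive_tool", "body": {
  "plan": [
    [[-0.003,0,0,0],[-0.012,0,0,0],[-0.02,0,-0.03,0],[-0.02,0,-0.06,0]]
  ]
}}

```text
time: 33.45
position: [441.5, -20.3, 97.4]
eef_rot: [-3.072, 0.659, 0.003]
ft_force: [1.3, 0.4, 0.1]
width: 39.8
```

Request:
{"method": "drive_tool", "body": {
  "plan": [
    [[0.01,-0.04,0,0],[0.04,-0.072,0,0],[0.0535,-0.074,0,0],[0.0535,-0.074,0,0],[0.0535,-0.074,0.02,0],[0.0535,-0.074,0.04,0],[0.0535,-0.074,0.06,0],[0.0535,-0.074,0.06,0]]
  ],
  "fingers": 0.0
}}

```text
time: 34.25
position: [519.8, 24.3, 35.0]
eef_rot: [3.071, -0.661, -0.007]
ft_force: [-0.5, 0.2, 0.0]
width: 0.0
```

Request:
{"method": "drive_tool", "body": {
  "plan": [
    [[0,0.004,0,0],[0,0.007,0,0],[0,0.009,0,0],[0,0.011,0,0],[0,0.012,0,0],[0,0.012,0,0]]
  ]
}}

```text
time: 34.85
position: [517.4, 13.5, 37.3]
eef_rot: [-3.071, 0.66, -0.0]
ft_force: [0.3, -0.4, -0.2]
width: -0.1
```

```bash
python3 - <<'E'
from h import *
st=get_state();print(st["position"],st["time"],st["ft_force"],st["width"])
print("to previous contact TCP (514.7,4.1):",rel(514.7,4.1,37.4,ftarget(np.pi/6,0,0,0)[3]-np.pi/2))
E
```

```text
[517.39864534  13.51038048  37.34765237] 34.85 [ 0.25225209 -0.36817826 -0.15959475] -0.06427075199783971
to previous contact TCP (514.7,4.1): [0.0014, 0.0097, -0.0001, np.float64(0.0003)]
```

Request:
{"method": "drive_tool", "body": {
  "plan": [
    [[0,0.001,0,0],[0,0.002,0,0],[0,0.003,0,0],[0.0002,0.004,0,0],[0.0004,0.005,0,0],[0.0006,0.006,0,0],[0.0008,0.007,0,0],[0.001,0.0078,0,0],[0.001,0.0084,0,0],[0.001,0.0084,0,0],[0.001,0.0084,0,0]]
  ]
}}

```text
time: 35.95
position: [514.9, 5.5, 37.2]
eef_rot: [-3.071, 0.66, -0.0]
ft_force: [0.5, -0.4, -0.1]
width: 0.1
```

Request:
{"method": "drive_tool", "body": {
  "plan": [
    [[0.0001,0.0003,0,0],[0.0001,0.0005,0,0],[0.0001,0.0005,0,0]]
  ]
}}

```text
time: 36.25
position: [514.8, 5.1, 37.2]
eef_rot: [-3.071, 0.66, 0.0]
ft_force: [-0.3, 0.7, -0.4]
width: 0.1
```

Request:
{"method": "drive_tool", "body": {
  "plan": [
    [[0.0001,0.0003,0,0],[0.0001,0.0005,0,0],[0.0001,0.0005,0,0]]
  ]
}}

```text
time: 36.55
position: [514.6, 4.6, 37.2]
eef_rot: [-3.071, 0.66, 0.0]
ft_force: [0.2, 1.2, 0.0]
width: -0.1
```

Request:
{"method": "drive_tool", "body": {
  "plan": [
    [[0.0001,0.0003,0,0],[0.0001,0.0005,0,0],[0.0001,0.0005,0,0]]
  ]
}}

```text
time: 36.85
position: [514.6, 4.4, 37.2]
eef_rot: [-3.071, 0.66, 0.0]
ft_force: [0.8, 5.2, 0.1]
width: -0.4
```

Contact at 5 N. I'll retreat slowly with the fingers shut and look.

Request:
{"method": "drive_tool", "body": {
  "plan": [
    [[0,-0.001,0,0],[0,-0.004,0,0],[0,-0.012,0,0],[0,-0.02,-0.03,0],[-0.02,-0.03,-0.07,0],[-0.06,-0.05,-0.12,0],[-0.1,-0.07,-0.13,0],[-0.14,-0.09,-0.13,0],[-0.18,-0.13,-0.13,0],[-0.2,-0.17,-0.13,0],[-0.2,-0.19,-0.13,0],[-0.2,-0.19,-0.13,0]]
  ]
}}

```text
time: 38.05
position: [410.1, 262.4, 167.2]
eef_rot: [-3.072, 0.655, -0.0]
ft_force: [1.0, 0.5, 0.4]
width: -0.1
```

```bash
python3 - <<'E'
from h import *
st=get_state();print(st["position"],st["time"],st["ft_force"])
p=snapshot("top");q=snapshot("scene")
oc=ftarget(np.pi/6,20,-34.5,0)
np.savez("pics/last.npz",p=p["color"],q=q["color"])
crop(p,"pics/p6.png",270,160,65,60,12)
crop(q,"pics/p6s.png",265,165,70,60,11)
overlay(p,B0,np.radians(30),"pics/p6o.png",(270,160,65,60),12,.55,(oc[0],oc[1],oc[3]-np.pi/2,30))
for m in masks_of("offcut_1",p):
    r=cv2.minAreaRect(cv2.findNonZero(m["pixels"].astype(np.uint8))); print(r,m["score"])
E
```

```text
[410.07291913 262.42602773 167.23512116] 38.05 [1.04333713 0.47624863 0.35082325]
((301.45135498046875, 194.7138214111328), (28.253698348999023, 14.79276180267334), 25.34617805480957) 0.76
((123.9383544921875, 178.66436767578125), (14.864226341247559, 26.80242347717285), 20.556045532226562) 0.72
((197.2352752685547, 162.05882263183594), (21.3431339263916, 15.522278785705566), 14.03624439239502) 0.66
```

View pics/p6.png

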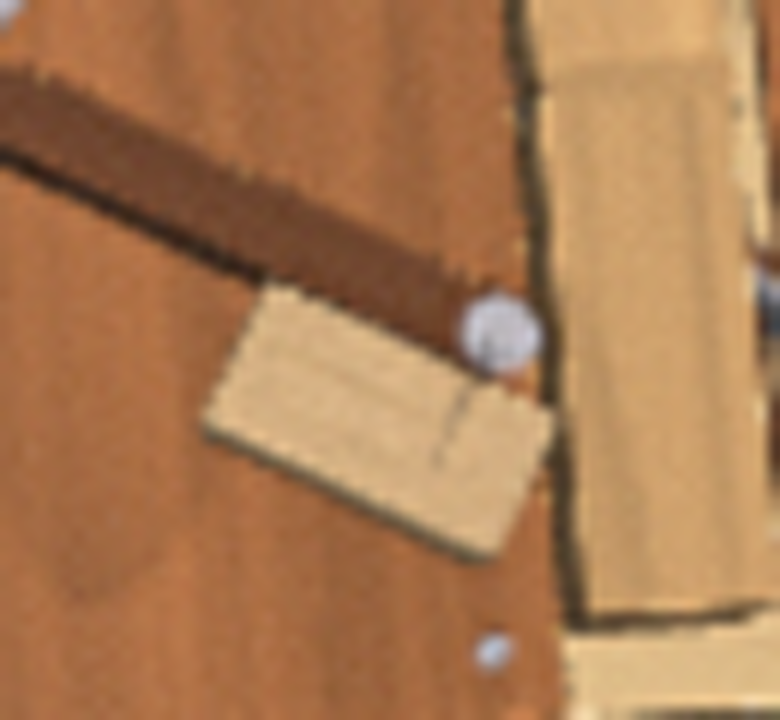

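View pics/p6s.png

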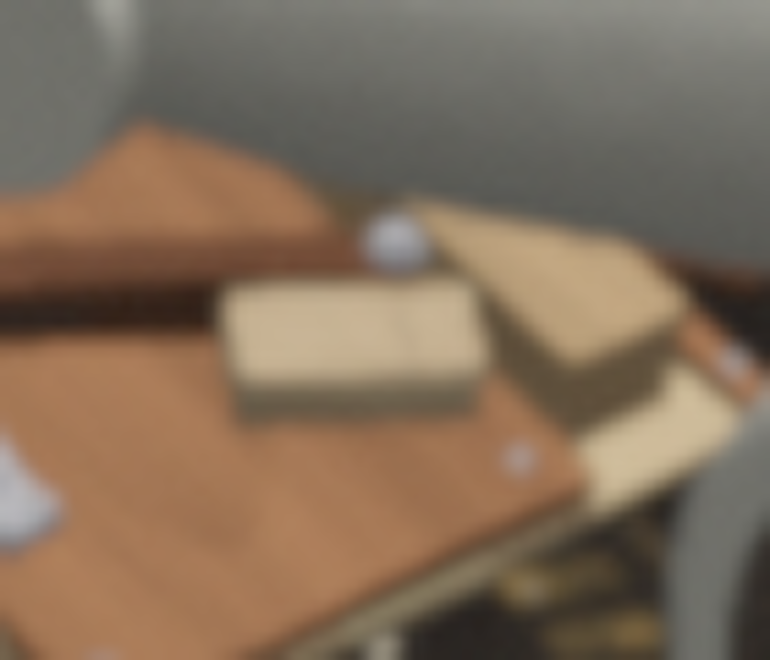

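View pics/p6o.png

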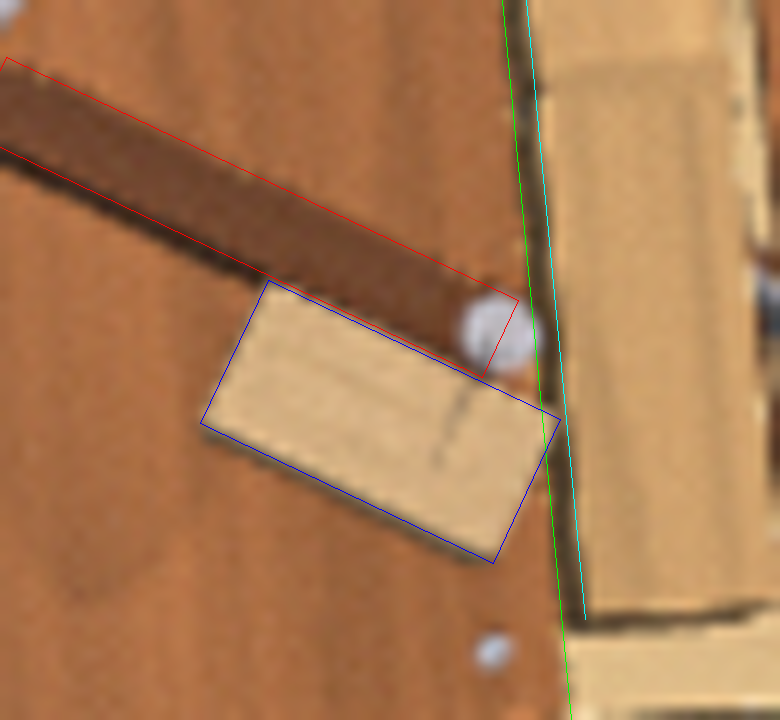

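The overlay (20 mm along the fence, flush) matches the block: mask centre within 0.2 px and angle 25.3° against 25.5°. One last sub-pixel check on the saved pictures for angle and gaps.

```bash
python3 - <<'E'
from h import *
p=snapshot("top")
oc=ftarget(np.pi/6,20,-34.5,0); yaw=oc[3]-np.pi/2
g=cv2.GaussianBlur(p["color"],(0,0),.6).astype(np.float32)[:,:,1]  # green channel separates
from scipy.ndimage import map_coordinates
def P(r,o,z): return proj(p,b2w(B0,f2b(np.pi/6,r,o,z)))
# edge profiles: front long edge (top z58) off=-57, scan off; left end r=65; right end r=-25; fence edges z64
def edge(fix,vals,scan,z,kind):
    out=[]
    for v in vals:
        pts=np.array([P(v,s,z) if kind=="off" else P(s,v,z) for s in scan]); 
        pr=map_coordinates(g,[pts[:,1],pts[:,0]],order=1); d=np.gradient(pr,scan); i=np.argmax(np.abs(d)); 
        w=np.abs(d[max(0,i-8):i+9]); out.append((scan[max(0,i-8):i+9]*w).sum()/w.sum())
    return np.array(out)
s=np.arange(-9,9,.25)
rs=np.arange(-15,60,5.); e=edge(0,rs,-57+s,58,"off"); f=np.polyfit(rs,e,1); print("front edge off",np.round(np.median(e),2),"slope deg",np.degrees(np.arctan(f[0])), e.round(1))
rb=np.arange(15,60,5.); e=edge(0,rb,-12+s,58,"off"); f=np.polyfit(rb,e,1); print("back edge off",np.median(e),np.degrees(np.arctan(f[0])),e.round(1))
rf=np.arange(75,150,5.); e=edge(0,rf,-12+s,64,"off"); f=np.polyfit(rf,e,1); print("fence front top edge off",np.median(e),np.degrees(np.arctan(f[0])),e.round(1))
os_=np.arange(-53,-16,4.); e=edge(0,os_,65+s,58,"r"); print("left end r",np.median(e),e.round(1))
e=edge(0,os_[:6],-25+s,58,"r"); print("right end r",np.median(e),e.round(1))
# sole top edge y in board frame
xs=np.arange(-75,-30,5.);out=[]
for x in list(xs)+list(np.arange(20,140,10)):
    sc=-16+s;pts=np.array([proj(p,b2w(B0,(x,y,66))) for y in sc]);pr=map_coordinates(g,[pts[:,1],pts[:,0]],order=1);d=np.gradient(pr,sc);i=np.argmin(d);out.append(sc[i])
print("sole y",np.median(out),np.array(out).round(1))
q=snapshot("scene"); crop(q,"pics/f.png",230,130,110,110,7); crop(p,"pics/ft.png",90,100,330,180,2)
E
```

```text
front edge off -55.95 slope deg 0.6333782349381004 [-56.2 -56.  -56.9 -56.  -55.7 -56.9 -56.  -55.5 -56.3 -55.7 -55.3 -56.
 -56.1 -55.2 -55.7]
back edge off -11.46109915041542 0.43284330446041047 [-11.6 -11.7 -11.6 -11.3 -11.5 -11.4 -11.2 -11.2 -11.5]
fence front top edge off -17.059351205993075 0.38759691101792415 [-16.1 -17.8 -17.  -17.8 -17.6 -17.1 -17.6 -17.1 -16.9 -17.3 -16.8 -16.6
 -17.2 -17.  -16.4]
left end r 64.66552149390549 [64.2 65.  64.4 65.  64.3 64.9 64.3 65.2 64.3 65.2]
right end r -25.00743141939318 [-24.9 -23.7 -25.1 -26.  -25.2 -24.7]
sole y -16.75 [-18.5 -16.5 -17.  -16.8 -17.2 -15.  -15.5 -16.  -16.5 -17.5 -15.8 -16.8
 -17.  -18.  -16.2 -16.5 -17.2 -18.2 -16.5 -16.8 -17.8]
```

View pics/ft.png

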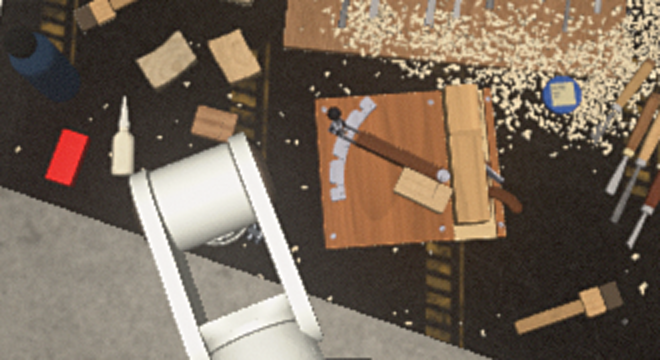

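All the checks agree: the block is parallel to the fence within about 0.3°, the long side is flush, the end is about 1 mm or less from the sole, and the bystanders haven't moved. Handing in.

```bash
python3 -c "
from workcell import *
print(close_job()); print(get_state()['time'])"
```

```text
the job is handed in; nothing more can be done
None
the job is handed in; nothing more can be done
```

The shooting board is set for the 30 degree mitre, and I handed the job in at about 38 s of the 72 s allowed. No verdict was given.

- **Fence and lock:** I gripped the fence and swung it from about 22° to 30°. I then pushed the knob outwards until it hit its end stop at 13 N. The fence and knob matched the locked 30° overlay in the pictures after the lock was thrown.
- **Offcut:** I laid the longer offcut (the light block, measured at 90 x 45 mm) on the bed. I pushed it onto the fence to a 10 N hard stop, then pushed its end towards the plane until it met the sole at 5 N.
- **One slip:** After the first end push I opened the fingers during the retreat and knocked the block about 4 mm back and 2–3° off. I redid both pushes with the fingers kept shut.
- **Last checks:** In the last top picture the block was parallel to the fence within about 0.3° and flush within about 1 mm. Its end was within about 1 mm of the sole. The short offcut, brush, tin and glue bottle looked unmoved, and the robot was clear of everything.
- **Disagreements:** The two cameras differ by about 3 mm. The dark sliver at the sole corner once looked like a 2 mm gap, so I relied on the contact force there. The edge finder put the fence's front edge about 5 mm too far out, probably because it caught the fence's lower edge; its slope still agreed.

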